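# Line up the product range by height on the display plank

### The arm

A 6-joint arm with a two-finger parallel gripper is mounted at the origin on the work surface. World frame = base frame: x ahead of the robot, y to its left, z up, the work surface at z = 0. Lengths are in m, angles in degrees, forces in N, time in s.
With the tool pointing down it reaches from about 0.4 to 0.825 m from the base axis. Payload 7 kg.
Tool frame: the origin (TCP) lies between the finger pads; the fingertips stand 11 mm ahead of it and the grasp point (between the pads) lies 8 mm behind it; z points along the fingers, y is the direction in which the jaws open and shut (so a half turn about z gives the same grasp; the last joint's range is limited). The gripper opens to 88 mm and grips with 3 to 60 N. Pads are 19 mm wide; open, the fingers measure 130 mm over their backs; the gripper's body (78 mm by 193 mm) begins 47 mm behind the grasp point.
Start: joints at [90.075, 20.546, 0.682, 0, -70.136, -16.507], TCP at [0.191, 0.647, 0.238] pointing down, gripper open.
Joint ranges: [-176.03, 176.03], [-82.01, 121.73], [-58.28, 71.71], [-173.87, 95.51], [-174.79, -0.11], [-173.66, 173.66]. Speed limits (degrees/s): [136.94, 136.94, 172.46, 180, 180, 180].

### API

Orientations are given as [roll, pitch, yaw] about the fixed x, y, z axes, in that order (R = Rz(yaw) Ry(pitch) Rx(roll)).
In Python, from plant import r gives the robot as it stands.
- The arm moves only by the shell command python3 -m inch 'ROWS' [OPENING] [FORCE]. ROWS is JSON, a list of rows, each an object of numbers: "x", "y", "z": the shift along the tool's x, y, z as a fraction of full scale; "yaw": the turn about the tool's z as a fraction of full scale. In form: [{"x": .., "y": .., "z": .., "yaw": ..}, ...]. A call has 1 to 5 rows; each row shifts and turns the pose as measured when the row begins, along the tool's axes as they then stand; what a row does not reach is not made up. Full scale, the value 1, is 0.025 m for a shift and 4 degrees for a turn. A row lasts 1/12 s, in which the tool goes at most 41.7 mm and 7.16 degrees, less where a joint would pass 70% of its speed; a pose out of reach is approached as far as the arm can. A call with a number of a shift or a turn outside -1 to 1 is refused whole. A call with a gripper value outside its range is refused whole. OPENING is the opening, from -1 (shut) to 1 (fully open), set as the call begins (- or left out, the last holds). The fingers move at their own pace and stop on an object; FORCE is the grip in N (left out, the last holds). Time passes only in rows, so rows that do not move let the fingers close. It gives the time, the measured TCP pose, the force and the opening at its end, in the units of the state.
- r.get_state(): the state, without advancing time (a new reading comes with each control period).
- r.capture(name): name is "scene" or "top"; returns (picture, depth): 480x640x3 uint8, red, green, blue; 480x640 float32, m along the optical axis (not along the pixel's ray), 0 where there is no reading.
- r.camera_info(name): a dict with "mtx" (3x3 intrinsics, pixels), "k1" (the pictures are not rectified: a ray, as slopes to the right and down, at radius r is drawn at 1 + k1 r^2 times it, then the intrinsics apply), "pose" (4x4, takes a point from camera to world coordinates). Camera axes: x right, y down, z forward; pixel columns grow to the right and rows downward; lengths in m; the calibration is good to about 2 mm. A picture is of the moment at which its call begins. camera_info takes no time and is no camera call.
- r.close_job(): hands the job in, once; it reports no verdict.
The state is a dict: "time_s": time; "joints": joint angles; "qd": joint speeds; "joint_torque": joint torques, N m; "tcp_pos": TCP position; "eef_rot": TCP orientation; "contact_force": force on the tool from outside, world axes, zero at the start; "moment": the same for the moment, N m; "gripper_width": finger opening in m.
Only numpy, scipy, OpenCV 4.12 (cv2) and the standard library are available. Lean on these libraries where they do the work, as an engineer would, in place of code of your own. Each camera call takes 0.05 s, during which the arm holds its last target. There are 200 camera calls.

### The job

Set the four products (tin, roll-on bottle, balm jar and lotion bottle) out on the display plank in order of height, one in the middle of each cork mat: the tallest on the mat next to the card stand, then ever shorter towards the potted plant. Keep them upright, and set each one down gently rather than dropping or throwing it.

Things in the scene. Friction and masses are not known exactly. Their poses are not given: they have to be found in the camera images.
- lotion_bottle: amber glass bottle with a paper label and a black plastic cap, the tallest of the four products: 110 mm tall. Round body of diameter 40 mm up to 78 mm height, then a shoulder and a cap of diameter 28 mm. About 130 g. Stands upright; origin at the centre of its underside, z up.
- balm_jar: wide jar of yellow-green balm with a paper label and a flat aluminium lid, second tallest: 84 mm tall. Body diameter 54 mm up to 64 mm height, lid diameter 53 mm above. About 160 g. Stands upright; origin at the centre of its underside, z up.
- rollon_bottle: slim small amber glass roll-on bottle with a paper label and a brass cap, third tallest: 60 mm tall. Body diameter 30 mm up to 34 mm height, cap diameter 28 mm above. About 50 g. Stands upright; origin at the centre of its underside, z up.
- balm_tin: flat round aluminium tin with a white paper disc on its lid, the shortest: 36 mm tall, diameter 54 mm (lid, upper half, 56 mm). About 70 g. Stands upright; origin at the centre of its underside, z up.
- mat1: one of four identical round cork mats, diameter 70 mm, 4 mm thick, in a row about 90 mm apart (centres) along a fixed white-painted wooden plank (12 mm thick, 110 mm wide, 580 mm long). Which of the four places in the row this mat has changes from start to start. Origin: centre of its underside; its top face is 4 mm above that, 16 mm above the table. z is up.
- mat2: one of four identical round cork mats, diameter 70 mm, 4 mm thick, in a row about 90 mm apart (centres) along a fixed white-painted wooden plank (12 mm thick, 110 mm wide, 580 mm long). Which of the four places in the row this mat has changes from start to start. Origin: centre of its underside; its top face is 4 mm above that, 16 mm above the table. z is up.
- mat3: one of four identical round cork mats, diameter 70 mm, 4 mm thick, in a row about 90 mm apart (centres) along a fixed white-painted wooden plank (12 mm thick, 110 mm wide, 580 mm long). Which of the four places in the row this mat has changes from start to start. Origin: centre of its underside; its top face is 4 mm above that, 16 mm above the table. z is up.
- mat4: one of four identical round cork mats, diameter 70 mm, 4 mm thick, in a row about 90 mm apart (centres) along a fixed white-painted wooden plank (12 mm thick, 110 mm wide, 580 mm long). Which of the four places in the row this mat has changes from start to start. Origin: centre of its underside; its top face is 4 mm above that, 16 mm above the table. z is up.
- card_stand: small display card fixed on the plank at one end of the row, about 100 mm from the centre of the nearest mat (a 61 mm high potted plant is at the other end; the ends change from start to start). Dark wooden foot 32 x 50 x 16 mm, upright white card 60 mm wide, 66 mm high in all, orange disc on both faces. Origin: centre of its underside, 12 mm above the table; its y axis runs roughly along the row.
Things that resemble listed ones, but are neither listed nor needed, are in the scene too. What is shaped like the balm_jar but blue or turquoise is not meant.

How it is judged:
By the outcome, as a careful person would: the job done as asked, in the order asked, and still so for the second after the job is handed in, with the robot touching nothing.
It also fails if it takes over 128 s, if anything falls off the work surface, if the arm or the gripper's body presses on something with over 40 N, if the wrist force passes 120 N, or if a joint passes its speed limit or range.

## Working session

There is one attempt and no reset: what is moved stays moved. The work goes in short steps, Python scripts to look and compute and a shell command to move; the robot and the scene stay as the last step left them, time stands still between calls to the robot, and variables do not carry over. Pictures are saved under pics/ and viewed, about 12 in all and at most 16, crops included, and the job is handed in when it is done.

```bash
mkdir -p pics; ls; python3 - <<'E'
from plant import r
import cv2,numpy as np
print(r.get_state())
for n in("scene","top"):
    p,d=r.capture(n);cv2.imwrite(f"pics/{n}0.png",p[:,:,::-1]);np.save(f"pics/{n}0.npy",d)
    i=r.camera_info(n);print(n,np.round(i["mtx"],1).tolist(),i["k1"],np.round(i["pose"],3).tolist(),(d>0).mean())
E
```

```text
pics
{'time_s': 0.0, 'joints': array([ 9.00762375e+01,  2.05892622e+01,  6.34053133e-01, -2.09612361e-02,
       -7.01356093e+01, -1.65056853e+01]), 'qd': array([ 0.06544875, -0.02228907,  0.10075462, -0.03006212,  0.02996995,
        0.00987482]), 'joint_torque': array([ 9.52390910e-04, -5.82702184e+01,  2.93053508e+01,  6.99750692e+00,
        6.82327125e-03, -1.58855987e-04]), 'tcp_pos': array([0.190813  , 0.64697645, 0.23664668]), 'eef_rot': array([ 1.79907325e+02, -6.91199420e-03, -1.64365803e+01]), 'contact_force': array([0.58691251, 0.39796148, 0.33902433]), 'moment': array([ 0.0186357 , -0.01501468, -0.03262424]), 'gripper_width': 0.08732667854268059}
scene [[606.1, 0.0, 316.6], [0.0, 606.1, 235.6], [0.0, 0.0, 1.0]] -0.14082558901396383 [[0.104, 0.827, -0.553, 1.116], [0.995, -0.08, 0.067, -0.101], [0.011, -0.557, -0.83, 0.992], [0.0, 0.0, 0.0, 1.0]] 0.995947265625
top [[504.1, 0.0, 322.5], [0.0, 504.1, 234.6], [0.0, 0.0, 1.0]] -0.012392757773595258 [[-0.009, -0.998, 0.057, 0.441], [-1.0, 0.011, 0.029, -0.024], [-0.029, -0.056, -0.998, 0.909], [0.0, 0.0, 0.0, 1.0]] 0.995966796875
```

View pics/scene0.png

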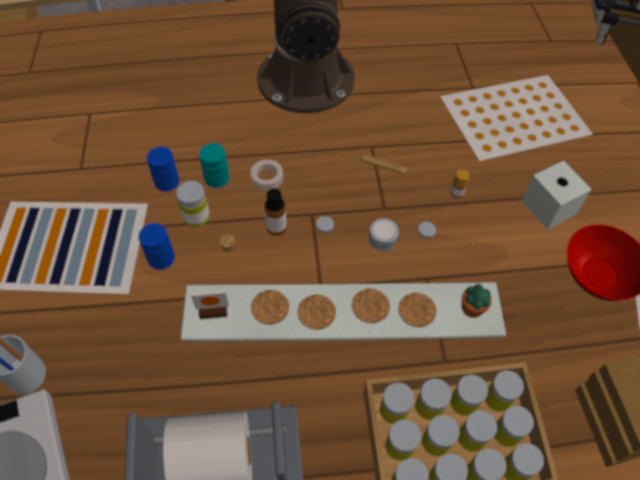

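View pics/top0.png

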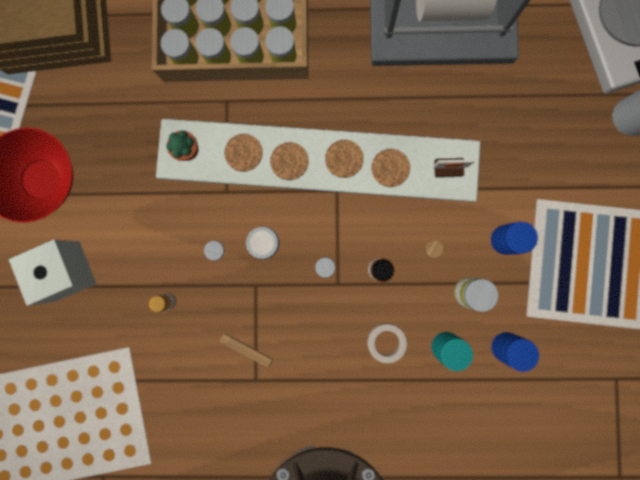

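The top view shows the card stand at (452,167) and the plant at (181,146). The mats are at (391,167), (344,158), (289,161) and (244,152). The lotion cap is at (381,270), the jar lid at (482,295), the roll-on cap at (158,304) and the tin at (262,242). In the scene view the lotion is at (276,210), the jar at (193,200), the roll-on at (460,183) and the tin at (384,233).

```bash
cat > h.py <<'E'
import cv2,numpy as np
from plant import r
def ray(n,uv):
    i=r.camera_info(n);K=np.array(i["mtx"]);T=np.array(i["pose"])
    uv=np.atleast_2d(uv).astype(float)
    d=(uv-K[:2,2])/[K[0,0],K[1,1]];s=d.copy()
    for _ in range(10): s=d/(1+i["k1"]*(s**2).sum(1,keepdims=True))
    return T[:3,3],np.c_[s,np.ones(len(s))]@T[:3,:3].T
def plane(n,uv,z):
    o,d=ray(n,uv);return o+d*((z-o[2])/d[:,2])[:,None]
def cloud(n,dep):
    v,u=np.mgrid[:480,:640];o,d=ray(n,np.c_[u.ravel(),v.ravel()])
    P=o+d*dep.reshape(-1,1);P[dep.ravel()==0]=np.nan;return P.reshape(480,640,3)
def tri(ua,ub):
    a,da=ray("top",ua);b,db=ray("scene",ub);da=da[0];db=db[0]
    s=np.linalg.lstsq(np.c_[da,-db],b-a,rcond=None)[0];p=a+da*s[0];q=b+db*s[1]
    return (p+q)/2,np.linalg.norm(p-q)
def topc(n,P,seed,z,rad=.035,tol=.006):
    "pixel centroid of the level face at height z near seed (xy): circle fitted to the mask"
    m=(np.hypot(P[...,0]-seed[0],P[...,1]-seed[1])<rad)&(abs(P[...,2]-z)<tol)
    k,l,s,c=cv2.connectedComponentsWithStats(m.astype(np.uint8),connectivity=4)
    if k<2:return None,0
    j=1+np.argmax(s[1:,4]);q=c[j]
    cn=max(cv2.findContours((l==j).astype(np.uint8),0,1)[0],key=len)
    if len(cn)>=5:
        hull=cv2.convexHull(cn)
        if len(hull)>=5:q=np.array(cv2.fitEllipse(hull)[0])
    return q,s[j,4]
E
python3 - <<'E'
from h import *
C={n:cloud(n,np.load(f"pics/{n}0.npy")) for n in("top","scene")}
S=dict(lotion=(381,270,.11),jar=(482,295,.084),roll=(158,304,.06),tin=(262,242,.036),m_a=(391,167,.016),m_b=(344,158,.016),m_c=(289,161,.016),m_d=(244,152,.016))
for k,(u,v,z) in S.items():
    s=plane("top",(u,v),z)[0]
    zt=np.nanmedian(C["top"][v-2:v+3,u-2:u+3,2])
    if k[1]=='_':
        out={}
        for n in C:
            im=cv2.imread(f"pics/{n}0.png");h=cv2.cvtColor(im,cv2.COLOR_BGR2HSV)
            P=C[n];m=(np.hypot(P[...,0]-s[0],P[...,1]-s[1])<.043)&(h[...,1]>70)
            m=cv2.morphologyEx(m.astype(np.uint8),cv2.MORPH_OPEN,np.ones((3,3)))
            cn=max(cv2.findContours(m,0,1)[0],key=cv2.contourArea);out[n]=np.array(cv2.fitEllipse(cn)[0]),cv2.contourArea(cn)
    else: out={n:topc(n,C[n],s,zt) for n in C}
    (a,na),(b,nb)=out["top"],out["scene"]
    p,e=tri(a,b)
    print(k,"dz",round(float(zt),3),"tri",p.round(4),"gap",round(e,4),"pl",plane("top",a,z)[0,:2].round(4),plane("scene",b,z)[0,:2].round(4),na,nb, "px",a.round(),b.round())
E
```

```text
lotion dz 0.11 tri [ 0.4291 -0.0984  0.1065] gap 0.0022 pl [ 0.4293 -0.0969] [ 0.4317 -0.0995] 241 175 px [384. 270.] [274. 195.]
jar dz 0.084 tri [ 0.3871 -0.2576  0.0805] gap 0.002 pl [ 0.3875 -0.2556] [ 0.3895 -0.258 ] 854 529 px [481. 295.] [190. 192.]
roll dz 0.06 tri [0.375  0.283  0.0542] gap 0.0021 pl [0.3755 0.282 ] [0.3798 0.2795] 223 135 px [157. 303.] [462. 176.]
tin dz 0.037 tri [0.4782 0.1068 0.0326] gap 0.0026 pl [0.4782 0.1076] [0.4805 0.1047] 797 581 px [262. 242.] [384. 231.]
m_a dz 0.016 tri [ 0.6108 -0.1216  0.0144] gap 0.0025 pl [ 0.6106 -0.1202] [ 0.6114 -0.1228] 1052.0 954.5 px [390. 167.] [270. 307.]
m_b dz 0.017 tri [ 0.6284 -0.0387  0.0144] gap 0.0024 pl [ 0.6281 -0.0375] [ 0.629 -0.04 ] 1052.5 974.0 px [344. 158.] [316. 311.]
m_c dz 0.016 tri [0.6253 0.0601 0.0136] gap 0.0027 pl [0.625  0.0612] [0.6264 0.0584] 1045.5 951.0 px [289. 161.] [370. 305.]
m_d dz 0.016 tri [0.6419 0.1431 0.0143] gap 0.0023 pl [0.6417 0.144 ] [0.6428 0.1415] 1036.0 930.5 px [243. 152.] [417. 309.]
```

```bash
cat > go.py <<'E'
import sys
from h import *
from scipy.spatial.transform import Rotation as Ro
s=r.get_state();R=Ro.from_euler('xyz',s["eef_rot"],degrees=True)
t=np.array([float(a) for a in sys.argv[1:4]])
print("t",round(s["time_s"],2),"pos",s["tcp_pos"].round(4),"rot",s["eef_rot"].round(1),"w",round(s["gripper_width"],4),"F",s["contact_force"].round(1),"j",s["joints"].round())
print("need tool xyz in units",(R.inv().apply(t-s["tcp_pos"])/.025).round(2))
E
python3 -m inch '[{"x":0.5,"y":1,"yaw":-1},{"x":0.5,"y":1,"yaw":-1},{"x":0.5,"y":1,"yaw":-1},{"x":0.5,"y":1,"yaw":-1},{"x":0.5,"y":1}]' 1
python3 go.py .4793 .1062 .2
```

```text
t 0.1 pos [0.1908 0.647  0.2367] rot [179.9  -0.  -16.4] w 0.0877 F [-0.3  0.1  0.3] j [ 90.  21.   1.  -0. -70. -17.]
need tool xyz in units [17.19 17.48  1.5 ]validation failed for argument at $[0]...
```

```bash

python3 -m inch '[{"x":0.5,"y":1,"z":0,"yaw":-1},{"x":0.5,"y":1,"z":0,"yaw":-1},{"x":0.5,"y":1,"z":0,"yaw":-1},{"x":0.5,"y":1,"z":0,"yaw":-1},{"x":0.5,"y":1,"z":0,"yaw":0}]' 1
python3 go.py .4793 .1062 .2
```

```text
time_s: 0.52
tcp_pos: [0.2333, 0.5129, 0.2316]
eef_rot: [179.5, 0.1, 0.6]
contact_force: [-0.2, 0.2, 0.8]
gripper_width: 0.0876
t 0.52 pos [0.2333 0.5129 0.2316] rot [1.795e+02 1.000e-01 6.000e-01] w 0.0876 F [-0.2  0.2  0.8] j [ 85.  11. -14.  -0. -66.   5.]
need tool xyz in units [ 9.69 16.35  1.39]
```

```bash

python3 -m inch '[{"x":0.6,"y":1,"z":0,"yaw":0},{"x":0.6,"y":1,"z":0,"yaw":0},{"x":0.6,"y":1,"z":0,"yaw":0},{"x":0.6,"y":1,"z":0,"yaw":0},{"x":0.6,"y":1,"z":0,"yaw":0}]'
python3 -m inch '[{"x":0.6,"y":1,"z":0,"yaw":0},{"x":0.6,"y":1,"z":0,"yaw":0},{"x":0.6,"y":1,"z":0,"yaw":0},{"x":0.6,"y":1,"z":0,"yaw":0},{"x":0.6,"y":1,"z":0,"yaw":0}]'
python3 -m inch '[{"x":0.6,"y":1,"z":0,"yaw":0},{"x":0.6,"y":1,"z":0,"yaw":0},{"x":0.6,"y":1,"z":0,"yaw":0},{"x":0.6,"y":0.5,"z":0,"yaw":0},{"x":0,"y":0,"z":0,"yaw":0}]'
python3 go.py .4793 .1062 .12
```

```text
time_s: 0.93
tcp_pos: [0.3107, 0.3808, 0.2312]
eef_rot: [179.4, 0.1, 0.7]
contact_force: [0.7, -0.3, -0.9]
gripper_width: 0.0873
time_s: 1.35
tcp_pos: [0.3889, 0.2491, 0.2318]
eef_rot: [179.3, 0.2, 0.8]
contact_force: [0.8, 0.1, -0.1]
gripper_width: 0.0877
time_s: 1.77
tcp_pos: [0.4525, 0.1532, 0.2321]
eef_rot: [179.3, 0.3, 0.7]
contact_force: [-0.3, 0.7, 0.1]
gripper_width: 0.0876
t 1.77 pos [0.4525 0.1532 0.2321] rot [179.3   0.3   0.7] w 0.0876 F [-0.3  0.7  0.1] j [ 43.   2. -24.   0. -65.  48.]
need tool xyz in units [1.07 1.84 4.5 ]
```

```bash

python3 -m inch '[{"x":0.5,"y":0.9,"z":0.9,"yaw":0},{"x":0.5,"y":0.9,"z":0.9,"yaw":0},{"x":0,"y":0,"z":0.9,"yaw":0},{"x":0,"y":0,"z":0.9,"yaw":0},{"x":0,"y":0,"z":0,"yaw":0}]'
python3 go.py .4793 .1062 .019
python3 - <<'E'
from h import *
a,_=r.capture("scene");cv2.imwrite("pics/s1.png",cv2.resize(a[130:310,280:500,::-1],None,fx=3,fy=3))
E
```

```text
time_s: 2.18
tcp_pos: [0.4794, 0.1049, 0.1404]
eef_rot: [179.5, 0.1, 0.4]
contact_force: [-0.7, -0.9, -0.4]
gripper_width: 0.0875
t 2.18 pos [0.4794 0.1049 0.1404] rot [1.795e+02 1.000e-01 4.000e-01] w 0.0875 F [-0.7 -0.9 -0.4] j [ 36.   8. -30.   0. -52.  55.]
need tool xyz in units [ 0.01 -0.1   4.85]
```

View pics/s1.png

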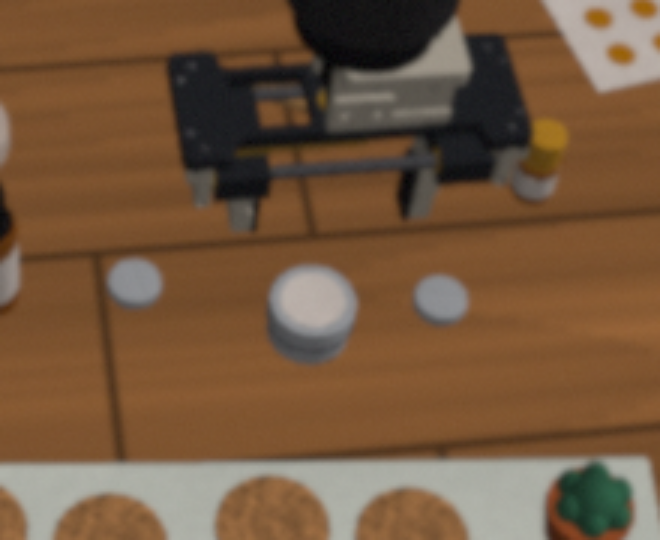

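The scene crop shows both fingertips at (242,215) and (418,205), either side of the tin at (312,310), with no obstruction between them. I'm descending.

```bash

python3 -m inch '[{"x":0,"y":-0.1,"z":0.9,"yaw":0},{"x":0,"y":0,"z":0.9,"yaw":0},{"x":0,"y":0,"z":0.9,"yaw":0},{"x":0,"y":0,"z":0.9,"yaw":0},{"x":0,"y":0,"z":0.5,"yaw":0}]'
python3 go.py .4793 .1062 .019
python3 -m inch '[{"x":0,"y":0,"z":0.5,"yaw":0},{"x":0,"y":0,"z":0,"yaw":0}]'
python3 go.py .4793 .1062 .019
```

```text
time_s: 2.65
tcp_pos: [0.4869, 0.1132, 0.0469]
eef_rot: [179.9, -0.8, 0.8]
contact_force: [0.2, -0.5, -0.2]
gripper_width: 0.0873
t 2.65 pos [0.4869 0.1132 0.0469] rot [179.9  -0.8   0.8] w 0.0873 F [ 0.2 -0.5 -0.2] j [ 36.  16. -36.   1. -38.  54.]
need tool xyz in units [-0.33  0.27  1.11]
time_s: 2.82
tcp_pos: [0.4873, 0.1147, 0.0343]
eef_rot: [179.9, -0.8, 0.9]
contact_force: [-1.0, -0.3, 1.5]
gripper_width: 0.0881
t 2.82 pos [0.4873 0.1147 0.0343] rot [179.9  -0.8   0.9] w 0.0881 F [-1.  -0.3  1.5] j [ 36.  17. -36.   1. -36.  54.]
need tool xyz in units [-0.34  0.33  0.61]
```

```bash

python3 -m inch '[{"x":-0.34,"y":0.33,"z":0,"yaw":0.2},{"x":0,"y":0,"z":0,"yaw":0}]'
python3 go.py .4793 .1062 .019
python3 -m inch '[{"x":0,"y":0,"z":0.3,"yaw":0},{"x":0,"y":0,"z":0.2,"yaw":0},{"x":0,"y":0,"z":0,"yaw":0}]'
python3 go.py .4793 .1062 .019
```

```text
time_s: 2.98
tcp_pos: [0.4796, 0.1075, 0.0362]
eef_rot: [179.9, -0.9, 0.2]
contact_force: [-2.1, -0.6, -0.9]
gripper_width: 0.0877
t 2.98 pos [0.4796 0.1075 0.0362] rot [179.9  -0.9   0.2] w 0.0877 F [-2.1 -0.6 -0.9] j [ 36.  16. -37.   1. -35.  53.]
need tool xyz in units [-0.02  0.05  0.69]
time_s: 3.23
tcp_pos: [0.4817, 0.1091, 0.0266]
eef_rot: [-179.9, -1.2, 0.2]
contact_force: [-0.1, -0.4, -0.2]
gripper_width: 0.0874
t 3.23 pos [0.4817 0.1091 0.0266] rot [-179.9   -1.2    0.2] w 0.0874 F [-0.1 -0.4 -0.2] j [ 36.  17. -38.   1. -34.  53.]
need tool xyz in units [-0.1   0.12  0.3 ]
```

```bash

python3 -m inch '[{"x":-0.1,"y":0.1,"z":0.3,"yaw":0},{"x":0,"y":0,"z":0,"yaw":0}]'
python3 go.py .4793 .1062 .019
python3 -m inch '[{"x":0,"y":0,"z":0,"yaw":0},{"x":0,"y":0,"z":0,"yaw":0},{"x":0,"y":0,"z":0,"yaw":0},{"x":0,"y":0,"z":0,"yaw":0},{"x":0,"y":0,"z":0,"yaw":0}]' -1 15
python3 go.py .4793 .1062 .019
```

```text
time_s: 3.4
tcp_pos: [0.4797, 0.1068, 0.0189]
eef_rot: [-179.9, -1.3, 0.2]
contact_force: [-0.3, -0.7, -0.9]
gripper_width: 0.0876
t 3.4 pos [0.4797 0.1068 0.0189] rot [-179.9   -1.3    0.2] w 0.0876 F [-0.3 -0.7 -0.9] j [ 36.  18. -39.   1. -32.  53.]
need tool xyz in units [-0.02  0.02 -0.  ]
time_s: 3.82
tcp_pos: [0.4798, 0.1066, 0.0186]
eef_rot: [-179.9, -1.3, 0.2]
contact_force: [0.6, 0.3, 0.6]
gripper_width: 0.06
t 3.82 pos [0.4798 0.1066 0.0186] rot [-179.9   -1.3    0.2] w 0.06 F [0.6 0.3 0.6] j [ 36.  18. -39.   1. -32.  53.]
need tool xyz in units [-0.02  0.02 -0.01]
```

```bash

python3 -m inch '[{"x":0,"y":0,"z":0,"yaw":0},{"x":0,"y":0,"z":0,"yaw":0},{"x":0,"y":0,"z":0,"yaw":0}]'
python3 -m inch '[{"x":0,"y":0,"z":-0.3,"yaw":0},{"x":0,"y":0,"z":-0.7,"yaw":0},{"x":0,"y":0,"z":-0.8,"yaw":0},{"x":0,"y":0,"z":-0.7,"yaw":0},{"x":0,"y":0,"z":0,"yaw":0}]'
python3 go.py .642 .143 .1
```

```text
time_s: 4.07
tcp_pos: [0.4798, 0.1066, 0.0187]
eef_rot: [-179.9, -1.3, 0.2]
contact_force: [0.4, -0.1, 0.4]
gripper_width: 0.0559
time_s: 4.48
tcp_pos: [0.4772, 0.1056, 0.0841]
eef_rot: [180.0, -1.0, 0.2]
contact_force: [1.7, 0.3, -0.6]
gripper_width: 0.0552
t 4.48 pos [0.4772 0.1056 0.0841] rot [180.   -1.    0.2] w 0.0552 F [ 1.7  0.3 -0.6] j [ 36.  12. -35.   1. -42.  53.]
need tool xyz in units [ 6.61 -1.47 -0.52]
```

```bash

python3 -m inch '[{"x":0.5,"y":-0.2,"z":-0.2,"yaw":0},{"x":0.9,"y":-0.2,"z":-0.2,"yaw":0},{"x":0.9,"y":-0.2,"z":-0.1,"yaw":0},{"x":0.9,"y":-0.2,"z":0,"yaw":0},{"x":0.9,"y":-0.2,"z":0,"yaw":0}]'
python3 -m inch '[{"x":0.9,"y":-0.2,"z":0,"yaw":0},{"x":0.9,"y":-0.2,"z":0,"yaw":0},{"x":0.5,"y":0,"z":0,"yaw":0},{"x":0,"y":0,"z":0,"yaw":0}]'
python3 go.py .642 .143 .035
```

```text
time_s: 4.9
tcp_pos: [0.5786, 0.1307, 0.103]
eef_rot: [-179.9, -1.1, 0.3]
contact_force: [0.1, 0.1, -1.0]
gripper_width: 0.0557
time_s: 5.23
tcp_pos: [0.642, 0.142, 0.104]
eef_rot: [-179.9, -1.2, 0.3]
contact_force: [0.4, -1.3, -0.6]
gripper_width: 0.0557
t 5.23 pos [0.642 0.142 0.104] rot [-179.9   -1.2    0.3] w 0.0557 F [ 0.4 -1.3 -0.6] j [ 30.  24. -12.   1. -52.  60.]
need tool xyz in units [-0.06 -0.03  2.76]
```

```bash

python3 -m inch '[{"x":-0.05,"y":0,"z":0.6,"yaw":0},{"x":0,"y":0,"z":0.7,"yaw":0},{"x":0,"y":0,"z":0.7,"yaw":0},{"x":0,"y":0,"z":0.3,"yaw":0},{"x":0,"y":0,"z":0,"yaw":0}]'
python3 go.py .642 .143 .035
```

```text
time_s: 5.65
tcp_pos: [0.6404, 0.1415, 0.0447]
eef_rot: [-179.9, -1.2, 0.2]
contact_force: [-0.2, -0.1, -1.0]
gripper_width: 0.0557
t 5.65 pos [0.6404 0.1415 0.0447] rot [-179.9   -1.2    0.2] w 0.0557 F [-0.2 -0.1 -1. ] j [ 30.  28. -16.   1. -45.  60.]
need tool xyz in units [ 0.06 -0.06  0.39]
```

```bash

python3 -m inch '[{"x":0.08,"y":-0.06,"z":0.14,"yaw":0},{"x":0,"y":0,"z":0.12,"yaw":0},{"x":0,"y":0,"z":0.06,"yaw":0},{"x":0,"y":0,"z":0,"yaw":0}]'
python3 go.py .642 .143 .035
```

```text
time_s: 5.98
tcp_pos: [0.6425, 0.1435, 0.0382]
eef_rot: [-179.8, -1.2, 0.2]
contact_force: [-0.5, -0.9, -0.4]
gripper_width: 0.0554
t 5.98 pos [0.6425 0.1435 0.0382] rot [-179.8   -1.2    0.2] w 0.0554 F [-0.5 -0.9 -0.4] j [ 30.  29. -16.   1. -45.  60.]
need tool xyz in units [-0.02  0.02  0.13]
```

```bash

python3 -m inch '[{"x":0,"y":0,"z":0.12,"yaw":0},{"x":0,"y":0,"z":0.06,"yaw":0},{"x":0,"y":0,"z":0,"yaw":0}]'
python3 go.py .642 .143 .035
```

```text
time_s: 6.23
tcp_pos: [0.6435, 0.144, 0.035]
eef_rot: [-179.8, -1.4, 0.2]
contact_force: [-0.1, 0.2, -1.1]
gripper_width: 0.0556
t 6.23 pos [0.6435 0.144  0.035 ] rot [-179.8   -1.4    0.2] w 0.0556 F [-0.1  0.2 -1.1] j [ 30.  29. -16.   1. -44.  60.]
need tool xyz in units [-0.06  0.04 -0.  ]
```

```bash

python3 -m inch '[{"x":-0.07,"y":0.04,"z":0.1,"yaw":0},{"x":0,"y":0,"z":0.0,"yaw":0}]'
python3 go.py .642 .143 .035
python3 -m inch '[{"x":0,"y":0,"z":0.06,"yaw":0},{"x":0,"y":0,"z":0.0,"yaw":0}]'
python3 go.py .642 .143 .035
```

```text
time_s: 6.4
tcp_pos: [0.6443, 0.1444, 0.0353]
eef_rot: [-179.6, -1.7, 0.3]
contact_force: [-0.9, -0.4, -0.9]
gripper_width: 0.0554
t 6.4 pos [0.6443 0.1444 0.0353] rot [-179.6   -1.7    0.3] w 0.0554 F [-0.9 -0.4 -0.9] j [ 30.  29. -16.   1. -44.  60.]
need tool xyz in units [-0.09  0.06  0.01]
time_s: 6.57
tcp_pos: [0.6449, 0.1447, 0.0348]
eef_rot: [-179.6, -1.8, 0.3]
contact_force: [-0.2, -0.2, -0.6]
gripper_width: 0.0558
t 6.57 pos [0.6449 0.1447 0.0348] rot [-179.6   -1.8    0.3] w 0.0558 F [-0.2 -0.2 -0.6] j [ 30.  29. -16.   1. -43.  60.]
need tool xyz in units [-0.12  0.07 -0.01]
```

```bash

python3 -m inch '[{"x":-0.12,"y":0.07,"z":-0.12,"yaw":0},{"x":0,"y":0,"z":0.0,"yaw":0}]'
python3 go.py .642 .143 .035
python3 -m inch '[{"x":-0.04,"y":0,"z":0.06,"yaw":0},{"x":0,"y":0,"z":0.0,"yaw":0}]'
python3 go.py .642 .143 .035
```

```text
time_s: 6.73
tcp_pos: [0.6411, 0.1425, 0.0373]
eef_rot: [-179.6, -1.7, 0.3]
contact_force: [0.1, -0.2, -0.6]
gripper_width: 0.0558
t 6.73 pos [0.6411 0.1425 0.0373] rot [-179.6   -1.7    0.3] w 0.0558 F [ 0.1 -0.2 -0.6] j [ 30.  28. -16.   1. -44.  60.]
need tool xyz in units [ 0.03 -0.02  0.09]
time_s: 6.9
tcp_pos: [0.6395, 0.1421, 0.0353]
eef_rot: [-179.6, -1.7, 0.3]
contact_force: [0.1, 0.5, -0.7]
gripper_width: 0.0556
t 6.9 pos [0.6395 0.1421 0.0353] rot [-179.6   -1.7    0.3] w 0.0556 F [ 0.1  0.5 -0.7] j [ 30.  28. -17.   1. -43.  60.]
need tool xyz in units [ 0.1  -0.03  0.02]
```

```bash

python3 -m inch '[{"x":0.08,"y":-0.02,"z":0.03,"yaw":0},{"x":0,"y":0,"z":0.0,"yaw":0}]'
python3 go.py .642 .143 .035
python3 -m inch '[{"x":0,"y":0,"z":0,"yaw":0},{"x":0,"y":0,"z":0.0,"yaw":0},{"x":0,"y":0,"z":0.0,"yaw":0},{"x":0,"y":0,"z":0.0,"yaw":0},{"x":0,"y":0,"z":0.0,"yaw":0}]' 0.8
python3 go.py .642 .143 .15
```

```text
time_s: 7.07
tcp_pos: [0.641, 0.1425, 0.0346]
eef_rot: [-179.7, -1.6, 0.3]
contact_force: [-1.9, 0.8, 1.9]
gripper_width: 0.0559
t 7.07 pos [0.641  0.1425 0.0346] rot [-179.7   -1.6    0.3] w 0.0559 F [-1.9  0.8  1.9] j [ 30.  29. -16.   1. -43.  60.]
need tool xyz in units [ 0.04 -0.02 -0.01]
time_s: 7.48
tcp_pos: [0.6417, 0.1427, 0.0342]
eef_rot: [-179.7, -1.6, 0.3]
contact_force: [1.0, 0.2, 0.0]
gripper_width: 0.0781
t 7.48 pos [0.6417 0.1427 0.0342] rot [-179.7   -1.6    0.3] w 0.0781 F [1.  0.2 0. ] j [ 30.  29. -16.   1. -43.  60.]
need tool xyz in units [ 0.14 -0.04 -4.63]
```

```bash

python3 -m inch '[{"x":0,"y":0,"z":-0.4,"yaw":0},{"x":0,"y":0,"z":-0.9,"yaw":0},{"x":0,"y":0,"z":-1,"yaw":0},{"x":0,"y":0,"z":-1,"yaw":0},{"x":0,"y":0,"z":-1,"yaw":0}]'
python3 -m inch '[{"x":-0.9,"y":-0.5,"z":0,"yaw":0},{"x":-0.9,"y":-0.5,"z":0,"yaw":0},{"x":-0.9,"y":-0.5,"z":0,"yaw":0},{"x":-0.9,"y":-0.5,"z":0,"yaw":0},{"x":-0.9,"y":-0.5,"z":0,"yaw":0}]'
python3 -m inch '[{"x":-0.9,"y":-0.5,"z":0,"yaw":0},{"x":-0.9,"y":-0.5,"z":0,"yaw":0},{"x":-0.9,"y":-0.5,"z":0,"yaw":0},{"x":-0.9,"y":-0.5,"z":0,"yaw":0},{"x":0,"y":0,"z":0,"yaw":0}]' 0.6
python3 go.py .377 .281 .1
```

```text
time_s: 7.9
tcp_pos: [0.6349, 0.1401, 0.1405]
eef_rot: [-180.0, -1.0, 0.2]
contact_force: [0.7, 0.2, 0.2]
gripper_width: 0.0789
time_s: 8.32
tcp_pos: [0.5264, 0.2036, 0.1499]
eef_rot: [-179.6, -1.9, -0.0]
contact_force: [0.4, 0.8, -0.8]
gripper_width: 0.079
time_s: 8.73
tcp_pos: [0.4301, 0.2566, 0.152]
eef_rot: [-179.3, -2.1, 0.0]
contact_force: [-0.5, 0.1, 0.4]
gripper_width: 0.0701
t 8.73 pos [0.4301 0.2566 0.152 ] rot [-179.3   -2.1    0. ] w 0.0701 F [-0.5  0.1  0.4] j [ 54.   7. -30.   2. -51.  35.]
need tool xyz in units [-2.2  -0.95  2.01]
```

```bash

python3 -m inch '[{"x":-0.75,"y":-0.3,"z":0,"yaw":0},{"x":-0.75,"y":-0.3,"z":0.5,"yaw":0},{"x":-0.7,"y":-0.3,"z":0.6,"yaw":0},{"x":0,"y":0,"z":0.6,"yaw":0},{"x":0,"y":0,"z":0,"yaw":0}]'
python3 go.py .377 .281 .08
python3 - <<'E'
from h import *
a,_=r.capture("scene");cv2.imwrite("pics/s2.png",cv2.resize(a[80:340,300:560,::-1],None,fx=2.2,fy=2.2))
E
```

```text
time_s: 9.15
tcp_pos: [0.3752, 0.2832, 0.1123]
eef_rot: [-178.8, -2.5, 0.2]
contact_force: [0.2, -0.9, 0.3]
gripper_width: 0.07
t 9.15 pos [0.3752 0.2832 0.1123] rot [-178.8   -2.5    0.2] w 0.07 F [ 0.2 -0.9  0.3] j [ 63.   7. -37.   2. -44.  26.]
need tool xyz in units [0.01 0.11 1.29]
```

View pics/s2.png

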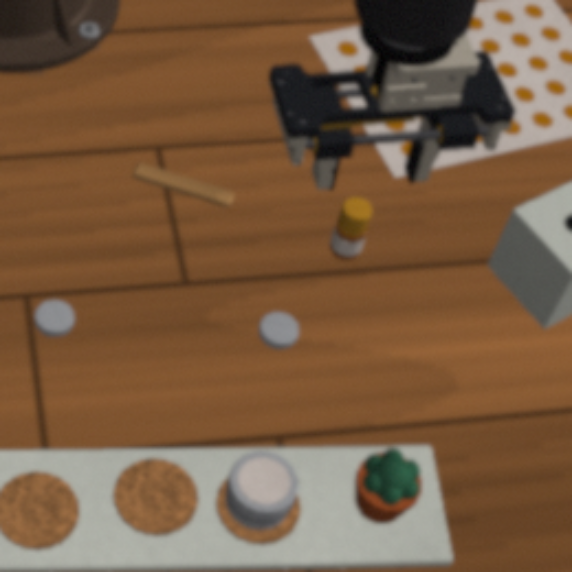

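The tin sits on its mat at crop (262,490), upright. The roll-on at (350,225) lies between the fingertips at (326,185) and (423,172), so I'm continuing down.

```bash

python3 -m inch '[{"x":0.05,"y":0.1,"z":0.5,"yaw":0},{"x":0,"y":0,"z":0.5,"yaw":0},{"x":0,"y":0,"z":0,"yaw":0}]'
python3 go.py .377 .281 .019
python3 -m inch '[{"x":0,"y":0,"z":0.5,"yaw":0},{"x":0,"y":0,"z":0.5,"yaw":0},{"x":0,"y":0,"z":0.5,"yaw":0},{"x":0,"y":0,"z":0,"yaw":0}]'
python3 go.py .377 .281 .019
```

```text
time_s: 9.45
tcp_pos: [0.3807, 0.2833, 0.0921]
eef_rot: [-178.6, -2.7, 0.2]
contact_force: [-0.3, -0.2, -0.3]
gripper_width: 0.0704
t 9.45 pos [0.3807 0.2833 0.0921] rot [-178.6   -2.7    0.2] w 0.0704 F [-0.3 -0.2 -0.3] j [ 62.   9. -39.   3. -40.  26.]
need tool xyz in units [-0.29  0.16  2.91]
time_s: 9.78
tcp_pos: [0.3865, 0.2864, 0.0592]
eef_rot: [-178.3, -3.0, 0.1]
contact_force: [-0.6, -1.2, 0.3]
gripper_width: 0.0698
t 9.78 pos [0.3865 0.2864 0.0592] rot [-1.783e+02 -3.000e+00  1.000e-01] w 0.0698 F [-0.6 -1.2  0.3] j [ 61.  12. -40.   3. -35.  26.]
need tool xyz in units [-0.46  0.26  1.58]
```

```bash

python3 -m inch '[{"x":-0.5,"y":0.26,"z":0.4,"yaw":0},{"x":-0.1,"y":0,"z":0.4,"yaw":0},{"x":0,"y":0,"z":0,"yaw":0}]'
python3 go.py .377 .281 .019
python3 -m inch '[{"x":-0.15,"y":0.1,"z":0.4,"yaw":0},{"x":-0.1,"y":0.1,"z":0.3,"yaw":0},{"x":0,"y":0,"z":0,"yaw":0}]'
python3 go.py .377 .281 .019
```

```text
time_s: 10.03
tcp_pos: [0.3751, 0.2822, 0.0419]
eef_rot: [-178.1, -3.1, 0.1]
contact_force: [0.1, -0.0, -0.4]
gripper_width: 0.07
t 10.03 pos [0.3751 0.2822 0.0419] rot [-1.781e+02 -3.100e+00  1.000e-01] w 0.07 F [ 0.1 -0.  -0.4] j [ 63.  13. -43.   4. -31.  24.]
need tool xyz in units [0.03 0.08 0.92]
time_s: 10.28
tcp_pos: [0.3719, 0.2797, 0.0274]
eef_rot: [-177.9, -3.3, 0.1]
contact_force: [-0.2, 0.3, -0.1]
gripper_width: 0.0702
t 10.28 pos [0.3719 0.2797 0.0274] rot [-1.779e+02 -3.300e+00  1.000e-01] w 0.0702 F [-0.2  0.3 -0.1] j [ 63.  14. -45.   4. -28.  23.]
need tool xyz in units [ 0.19 -0.04  0.35]
```

```bash

python3 -m inch '[{"x":0.15,"y":-0.05,"z":0.3,"yaw":0},{"x":0,"y":0,"z":0,"yaw":0}]'
python3 go.py .377 .281 .019
python3 -m inch '[{"x":0,"y":0,"z":0,"yaw":0},{"x":0,"y":0,"z":0,"yaw":0},{"x":0,"y":0,"z":0,"yaw":0},{"x":0,"y":0,"z":0,"yaw":0},{"x":0,"y":0,"z":0,"yaw":0}]' -1 15
python3 -m inch '[{"x":0,"y":0,"z":0,"yaw":0},{"x":0,"y":0,"z":0,"yaw":0},{"x":0,"y":0,"z":0,"yaw":0},{"x":0,"y":0,"z":0,"yaw":0}]'
python3 go.py .377 .281 .019
```

```text
time_s: 10.45
tcp_pos: [0.3774, 0.2824, 0.0214]
eef_rot: [-177.8, -3.4, 0.1]
contact_force: [-0.2, -0.3, -0.5]
gripper_width: 0.0704
t 10.45 pos [0.3774 0.2824 0.0214] rot [-1.778e+02 -3.400e+00  1.000e-01] w 0.0704 F [-0.2 -0.3 -0.5] j [ 62.  15. -45.   4. -27.  24.]
need tool xyz in units [-0.02  0.06  0.09]
time_s: 10.87
tcp_pos: [0.3786, 0.2834, 0.0223]
eef_rot: [-177.7, -3.5, 0.1]
contact_force: [0.2, 1.0, -0.9]
gripper_width: 0.0424
time_s: 11.2
tcp_pos: [0.3786, 0.2834, 0.0227]
eef_rot: [-177.7, -3.5, 0.1]
contact_force: [-0.1, -0.0, 0.3]
gripper_width: 0.0297
t 11.2 pos [0.3786 0.2834 0.0227] rot [-1.777e+02 -3.500e+00  1.000e-01] w 0.0297 F [-0.1 -0.   0.3] j [ 62.  15. -44.   4. -27.  24.]
need tool xyz in units [-0.07  0.1   0.14]
```

```bash

python3 -m inch '[{"x":0,"y":0,"z":-0.3,"yaw":0},{"x":0,"y":0,"z":-0.7,"yaw":0},{"x":0,"y":0,"z":-1,"yaw":0},{"x":0,"y":0,"z":-1,"yaw":0},{"x":0,"y":0,"z":-1,"yaw":0}]'
python3 -m inch '[{"x":0.5,"y":0.4,"z":0,"yaw":0},{"x":0.9,"y":0.8,"z":0,"yaw":0},{"x":0.9,"y":0.8,"z":0,"yaw":0},{"x":0.9,"y":0.8,"z":0,"yaw":0},{"x":0.9,"y":0.8,"z":0,"yaw":0}]'
python3 go.py .6265 .060 .12
```

```text
time_s: 11.62
tcp_pos: [0.3699, 0.2754, 0.122]
eef_rot: [-178.4, -3.0, 0.1]
contact_force: [1.1, 0.6, -0.7]
gripper_width: 0.0294
time_s: 12.03
tcp_pos: [0.4754, 0.1893, 0.1364]
eef_rot: [-177.6, -3.6, 0.6]
contact_force: [1.4, 1.2, -0.2]
gripper_width: 0.0299
t 12.03 pos [0.4754 0.1893 0.1364] rot [-177.6   -3.6    0.6] w 0.0299 F [ 1.4  1.2 -0.2] j [ 44.   8. -31.   1. -46.  46.]
need tool xyz in units [5.93 5.28 0.81]
```

```bash

python3 -m inch '[{"x":0.9,"y":0.8,"z":0,"yaw":0},{"x":0.9,"y":0.8,"z":0,"yaw":0},{"x":0.9,"y":0.8,"z":0,"yaw":0},{"x":0.9,"y":0.8,"z":0,"yaw":0},{"x":0.9,"y":0.8,"z":0,"yaw":0}]'
python3 -m inch '[{"x":0.6,"y":0.6,"z":0,"yaw":0},{"x":0,"y":0,"z":0,"yaw":0}]'
python3 go.py .6265 .060 .06
```

```text
time_s: 12.45
tcp_pos: [0.5932, 0.0849, 0.143]
eef_rot: [-177.4, -3.7, 0.7]
contact_force: [0.1, 0.3, -0.5]
gripper_width: 0.0299
time_s: 12.62
tcp_pos: [0.6122, 0.0659, 0.144]
eef_rot: [-177.5, -3.7, 0.6]
contact_force: [0.2, 0.5, -1.0]
gripper_width: 0.0296
t 12.62 pos [0.6122 0.0659 0.144 ] rot [-177.5   -3.7    0.6] w 0.0296 F [ 0.2  0.5 -1. ] j [ 24.  17. -17.  -1. -51.  68.]
need tool xyz in units [0.35 0.39 3.38]
```

```bash

python3 -m inch '[{"x":0.35,"y":0.35,"z":0.6,"yaw":0},{"x":0,"y":0,"z":0.9,"yaw":0},{"x":0,"y":0,"z":0.9,"yaw":0},{"x":0,"y":0,"z":0.6,"yaw":0},{"x":0,"y":0,"z":0,"yaw":0}]'
python3 go.py .6265 .060 .045
python3 - <<'E'
from h import *
a,_=r.capture("scene");cv2.imwrite("pics/s3.png",cv2.resize(a[180:360,280:500,::-1],None,fx=3,fy=3))
E
```

```text
time_s: 13.03
tcp_pos: [0.6276, 0.0587, 0.0704]
eef_rot: [-177.4, -3.9, 0.3]
contact_force: [0.2, -0.3, -0.6]
gripper_width: 0.0296
t 13.03 pos [0.6276 0.0587 0.0704] rot [-177.4   -3.9    0.3] w 0.0296 F [ 0.2 -0.3 -0.6] j [ 22.  23. -20.  -1. -43.  69.]
need tool xyz in units [-0.11 -0.    1.01]
```

View pics/s3.png

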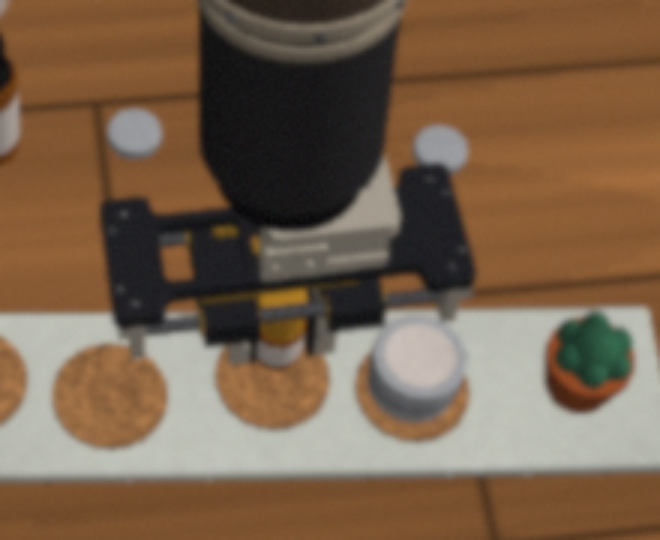

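The crop shows the roll-on at (280,335) held upright above its mat at (272,380), with the tin at (415,370) clear of the fingers. Next is a slow set-down.

```bash

python3 -m inch '[{"x":-0.11,"y":0,"z":0.5,"yaw":0},{"x":0,"y":0,"z":0.5,"yaw":0},{"x":0,"y":0,"z":0,"yaw":0}]'
python3 go.py .6265 .060 .039
python3 -m inch '[{"x":-0.1,"y":0,"z":0.12,"yaw":0},{"x":0,"y":0,"z":0.1,"yaw":0},{"x":0,"y":0,"z":0,"yaw":0}]'
python3 go.py .6265 .060 .039
```

```text
time_s: 13.33
tcp_pos: [0.6285, 0.0612, 0.0499]
eef_rot: [-177.3, -4.2, 0.4]
contact_force: [-0.3, 0.1, -0.4]
gripper_width: 0.03
t 13.33 pos [0.6285 0.0612 0.0499] rot [-177.3   -4.2    0.4] w 0.03 F [-0.3  0.1 -0.4] j [ 23.  24. -21.  -1. -40.  69.]
need tool xyz in units [-0.11  0.07  0.42]
time_s: 13.58
tcp_pos: [0.6272, 0.0622, 0.0462]
eef_rot: [-177.3, -4.3, 0.5]
contact_force: [-0.9, -0.2, -0.3]
gripper_width: 0.03
t 13.58 pos [0.6272 0.0622 0.0462] rot [-177.3   -4.3    0.5] w 0.03 F [-0.9 -0.2 -0.3] j [ 23.  24. -21.  -1. -39.  69.]
need tool xyz in units [-0.05  0.1   0.28]
```

```bash

python3 -m inch '[{"x":-0.08,"y":0.1,"z":0.2,"yaw":0},{"x":0,"y":0,"z":0.1,"yaw":0},{"x":0,"y":0,"z":0,"yaw":0}]'
python3 go.py .6265 .060 .039
python3 -m inch '[{"x":-0.05,"y":0.04,"z":0.08,"yaw":0},{"x":0,"y":0,"z":0,"yaw":0}]'
python3 go.py .6265 .060 .039
```

```text
time_s: 13.83
tcp_pos: [0.6265, 0.0602, 0.0395]
eef_rot: [-177.2, -4.5, 0.5]
contact_force: [-0.0, -0.0, 0.1]
gripper_width: 0.0295
t 13.83 pos [0.6265 0.0602 0.0395] rot [-177.2   -4.5    0.5] w 0.0295 F [-0.  -0.   0.1] j [ 23.  25. -22.  -1. -38.  69.]
need tool xyz in units [-0.    0.01  0.02]
time_s: 14.0
tcp_pos: [0.6272, 0.06, 0.039]
eef_rot: [-177.2, -4.7, 0.6]
contact_force: [-0.8, -0.4, -1.5]
gripper_width: 0.0297
t 14.0 pos [0.6272 0.06   0.039 ] rot [-177.2   -4.7    0.6] w 0.0297 F [-0.8 -0.4 -1.5] j [ 23.  25. -22.  -1. -38.  69.]
need tool xyz in units [-0.03 -0.   -0.  ]
```

```bash

python3 -m inch '[{"x":0,"y":0,"z":0,"yaw":0},{"x":0,"y":0,"z":0,"yaw":0},{"x":0,"y":0,"z":0,"yaw":0},{"x":0,"y":0,"z":0,"yaw":0},{"x":0,"y":0,"z":0,"yaw":0}]' 0.14
python3 -m inch '[{"x":0,"y":0,"z":-0.3,"yaw":0},{"x":0,"y":0,"z":-0.5,"yaw":0},{"x":0,"y":0,"z":-0.7,"yaw":0},{"x":0,"y":0,"z":-1,"yaw":0},{"x":0,"y":0,"z":-1,"yaw":0}]' 
python3 -m inch '[{"x":0,"y":0,"z":-1,"yaw":0},{"x":0,"y":0,"z":-1,"yaw":0},{"x":0,"y":0,"z":-0.6,"yaw":0},{"x":0,"y":0,"z":0,"yaw":0}]'
python3 go.py .388 -.257 .2
```

```text
time_s: 14.42
tcp_pos: [0.6274, 0.0598, 0.0392]
eef_rot: [-177.1, -4.7, 0.5]
contact_force: [1.1, 0.5, -0.2]
gripper_width: 0.0493
time_s: 14.83
tcp_pos: [0.6161, 0.0539, 0.1238]
eef_rot: [-177.4, -4.0, 0.5]
contact_force: [1.2, 0.4, 0.0]
gripper_width: 0.0499
time_s: 15.17
tcp_pos: [0.6126, 0.0504, 0.1996]
eef_rot: [-177.3, -4.5, 0.5]
contact_force: [0.4, 0.4, 0.4]
gripper_width: 0.05
t 15.17 pos [0.6126 0.0504 0.1996] rot [-177.3   -4.5    0.5] w 0.05 F [0.4 0.4 0.4] j [ 22.  14. -14.  -1. -57.  69.]
need tool xyz in units [-9.07 12.17 -1.3 ]
```

```bash

python3 -m inch '[{"x":-0.75,"y":1,"z":0,"yaw":0},{"x":-0.75,"y":1,"z":0,"yaw":0},{"x":-0.75,"y":1,"z":0,"yaw":0},{"x":-0.75,"y":1,"z":0,"yaw":0},{"x":-0.75,"y":1,"z":0,"yaw":0}]' 1
python3 -m inch '[{"x":-0.75,"y":1,"z":0,"yaw":0},{"x":-0.75,"y":1,"z":0,"yaw":0},{"x":-0.75,"y":1,"z":0,"yaw":0},{"x":-0.75,"y":1,"z":0,"yaw":0},{"x":-0.75,"y":1,"z":0,"yaw":0}]'
python3 go.py .388 -.257 .14
```

```text
time_s: 15.58
tcp_pos: [0.521, -0.0751, 0.1877]
eef_rot: [-177.2, -4.8, 0.9]
contact_force: [0.1, -0.8, -0.2]
gripper_width: 0.0777
time_s: 16.0
tcp_pos: [0.4228, -0.2061, 0.1728]
eef_rot: [-177.2, -4.8, 1.0]
contact_force: [0.8, -1.0, -0.6]
gripper_width: 0.0878
t 16.0 pos [ 0.4228 -0.2061  0.1728] rot [-177.2   -4.8    1. ] w 0.0878 F [ 0.8 -1.  -0.6] j [ -5.   3. -30.  -4. -53.  98.]
need tool xyz in units [-1.53  2.07  1.09]
```

```bash

python3 -m inch '[{"x":-0.75,"y":1,"z":0,"yaw":0},{"x":-0.75,"y":0.9,"z":0.6,"yaw":0},{"x":0,"y":0,"z":0,"yaw":0}]'
python3 go.py .388 -.257 .1
python3 - <<'E'
from h import *
a,_=r.capture("scene");cv2.imwrite("pics/s4.png",cv2.resize(a[60:320,120:380,::-1],None,fx=2.2,fy=2.2))
E
```

```text
time_s: 16.25
tcp_pos: [0.3818, -0.2575, 0.1514]
eef_rot: [-177.2, -4.8, 0.8]
contact_force: [-1.9, 0.4, -0.8]
gripper_width: 0.0877
t 16.25 pos [ 0.3818 -0.2575  0.1514] rot [-177.2   -4.8    0.8] w 0.0877 F [-1.9  0.4 -0.8] j [-13.   3. -32.  -5. -51. 107.]
need tool xyz in units [0.07 0.09 2.07]
```

View pics/s4.png

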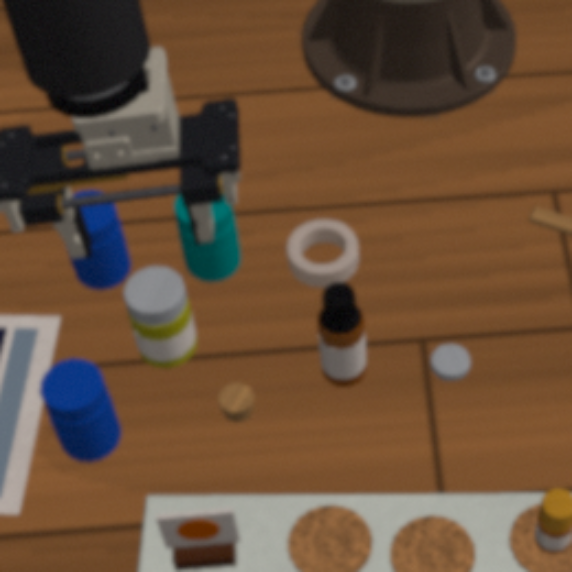

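Jar lid is at crop (157,285), with fingertips at (78,240) and (205,225) straddling its axis and the decoys clear ahead of and behind them. I'm descending.

```bash

python3 -m inch '[{"x":0,"y":0.09,"z":0.9,"yaw":0},{"x":-0.05,"y":0,"z":0.9,"yaw":0},{"x":0,"y":0,"z":0,"yaw":0}]'
python3 go.py .388 -.257 .049
python3 -m inch '[{"x":-0.2,"y":0,"z":0.7,"yaw":0},{"x":-0.1,"y":0,"z":0.7,"yaw":0},{"x":0,"y":0,"z":0,"yaw":0}]'
python3 go.py .388 -.257 .049
```

```text
time_s: 16.55
tcp_pos: [0.3877, -0.2584, 0.1089]
eef_rot: [-177.3, -5.2, 0.7]
contact_force: [-1.4, 0.4, -0.7]
gripper_width: 0.0878
t 16.55 pos [ 0.3877 -0.2584  0.1089] rot [-177.3   -5.2    0.7] w 0.0878 F [-1.4  0.4 -0.7] j [-13.   7. -35.  -5. -44. 107.]
need tool xyz in units [-0.21  0.06  2.39]
time_s: 16.8
tcp_pos: [0.3857, -0.2562, 0.0748]
eef_rot: [-177.4, -5.3, 0.9]
contact_force: [-0.4, 0.7, -0.8]
gripper_width: 0.0873
t 16.8 pos [ 0.3857 -0.2562  0.0748] rot [-177.4   -5.3    0.9] w 0.0873 F [-0.4  0.7 -0.8] j [-12.  10. -37.  -6. -39. 108.]
need tool xyz in units [-0.    0.08  1.03]
```

```bash

python3 -m inch '[{"x":0,"y":0.08,"z":0.6,"yaw":0},{"x":-0.05,"y":0,"z":0.5,"yaw":0},{"x":0,"y":0,"z":0,"yaw":0}]'
python3 go.py .388 -.257 .049
python3 -m inch '[{"x":0,"y":0,"z":0,"yaw":0},{"x":0,"y":0,"z":0,"yaw":0},{"x":0,"y":0,"z":0,"yaw":0},{"x":0,"y":0,"z":0,"yaw":0},{"x":0,"y":0,"z":0,"yaw":0}]' -1 20
python3 -m inch '[{"x":0,"y":0,"z":0,"yaw":0},{"x":0,"y":0,"z":0,"yaw":0},{"x":0,"y":0,"z":0,"yaw":0}]'
python3 go.py .388 -.257 .049
```

```text
time_s: 17.05
tcp_pos: [0.3903, -0.2566, 0.0505]
eef_rot: [-177.5, -5.4, 1.1]
contact_force: [-0.2, 0.3, 0.8]
gripper_width: 0.0876
t 17.05 pos [ 0.3903 -0.2566  0.0505] rot [-177.5   -5.4    1.1] w 0.0876 F [-0.2  0.3  0.8] j [-12.  12. -38.  -6. -35. 109.]
need tool xyz in units [-0.1   0.02  0.05]
time_s: 17.47
tcp_pos: [0.3941, -0.2568, 0.0561]
eef_rot: [-177.6, -5.7, 1.3]
contact_force: [-0.2, -1.4, -0.4]
gripper_width: 0.0596
time_s: 17.72
tcp_pos: [0.3942, -0.2569, 0.0571]
eef_rot: [-177.6, -5.8, 1.2]
contact_force: [-0.3, 0.7, -1.6]
gripper_width: 0.0537
t 17.72 pos [ 0.3942 -0.2569  0.0571] rot [-177.6   -5.8    1.2] w 0.0537 F [-0.3  0.7 -1.6] j [-12.  12. -38.  -6. -36. 109.]
need tool xyz in units [-0.28  0.01  0.3 ]
```

```bash

python3 -m inch '[{"x":0,"y":0,"z":-0.3,"yaw":0},{"x":0,"y":0,"z":-0.6,"yaw":0},{"x":0,"y":0,"z":-1,"yaw":0},{"x":0,"y":0,"z":-1,"yaw":0},{"x":0,"y":0,"z":-1,"yaw":0}]'
python3 -m inch '[{"x":0,"y":0,"z":-1,"yaw":0},{"x":0.5,"y":-0.4,"z":-0.4,"yaw":0},{"x":0.9,"y":-0.8,"z":-0.2,"yaw":0},{"x":0.9,"y":-0.8,"z":0,"yaw":0},{"x":0.9,"y":-0.8,"z":0,"yaw":0}]'
python3 go.py .6345 -.0387 .16
```

```text
time_s: 18.13
tcp_pos: [0.3791, -0.2598, 0.1527]
eef_rot: [-177.4, -5.0, 1.1]
contact_force: [0.5, -0.0, -2.3]
gripper_width: 0.0539
time_s: 18.55
tcp_pos: [0.452, -0.1918, 0.2138]
eef_rot: [-177.5, -5.4, 0.7]
contact_force: [1.5, -1.2, -1.7]
gripper_width: 0.0539
t 18.55 pos [ 0.452  -0.1918  0.2138] rot [-177.5   -5.4    0.7] w 0.0539 F [ 1.5 -1.2 -1.7] j [ -2.   2. -25.  -3. -58.  95.]
need tool xyz in units [ 7.14 -5.9   3.1 ]
```

```bash

python3 -m inch '[{"x":0.9,"y":-0.8,"z":0.2,"yaw":0},{"x":0.9,"y":-0.8,"z":0.2,"yaw":0},{"x":0.9,"y":-0.8,"z":0.2,"yaw":0},{"x":0.9,"y":-0.8,"z":0.2,"yaw":0},{"x":0.9,"y":-0.8,"z":0.2,"yaw":0}]'
python3 -m inch '[{"x":0.9,"y":-0.7,"z":0.2,"yaw":0},{"x":0.9,"y":-0.4,"z":0.2,"yaw":0},{"x":0,"y":0,"z":0,"yaw":0}]'
python3 go.py .6345 -.0387 .10
```

```text
time_s: 18.97
tcp_pos: [0.5679, -0.0843, 0.2088]
eef_rot: [-177.5, -5.6, 0.6]
contact_force: [0.2, -0.8, -3.0]
gripper_width: 0.0538
time_s: 19.22
tcp_pos: [0.6173, -0.0506, 0.2043]
eef_rot: [-177.5, -5.6, 0.8]
contact_force: [1.0, -0.7, -0.9]
gripper_width: 0.0539
t 19.22 pos [ 0.6173 -0.0506  0.2043] rot [-177.5   -5.6    0.8] w 0.0539 F [ 1.  -0.7 -0.9] j [ 13.  14. -13.  -2. -57.  79.]
need tool xyz in units [ 0.29 -0.28  4.24]
```

```bash

python3 -m inch '[{"x":0.2,"y":-0.25,"z":0.9,"yaw":0},{"x":0,"y":0,"z":0.9,"yaw":0},{"x":0,"y":0,"z":0.9,"yaw":0},{"x":-0.1,"y":0,"z":0.9,"yaw":0},{"x":0,"y":0,"z":0,"yaw":0}]'
python3 go.py .6345 -.0387 .08
python3 - <<'E'
from h import *
a,_=r.capture("scene");cv2.imwrite("pics/s5.png",cv2.resize(a[180:360,220:440,::-1],None,fx=3,fy=3))
E
```

```text
time_s: 19.63
tcp_pos: [0.6295, -0.0389, 0.1142]
eef_rot: [-177.5, -5.6, 0.9]
contact_force: [-1.7, -1.0, -1.9]
gripper_width: 0.054
t 19.63 pos [ 0.6295 -0.0389  0.1142] rot [-177.5   -5.6    0.9] w 0.054 F [-1.7 -1.  -1.9] j [ 13.  19. -18.  -2. -46.  79.]
need tool xyz in units [0.07 0.06 1.38]
```

View pics/s5.png

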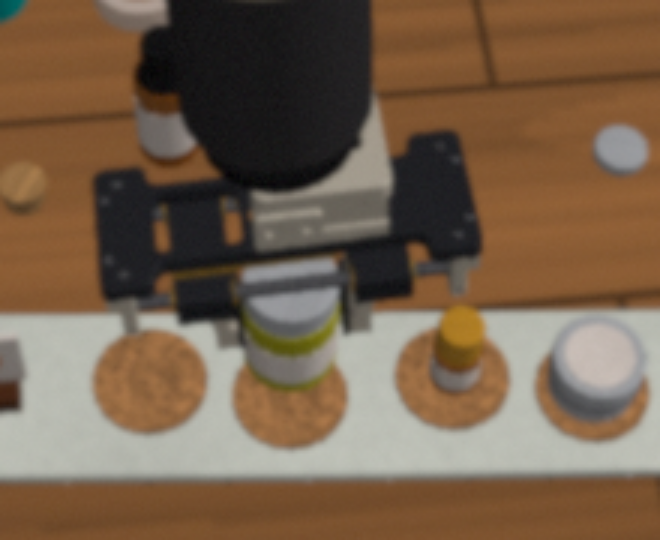

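The crop shows the jar at (290,320) held upright over its mat at (290,395). The roll-on (455,355) and tin (595,370) are standing on their mats.

```bash

python3 -m inch '[{"x":0,"y":0.05,"z":0.7,"yaw":0},{"x":-0.05,"y":0,"z":0.6,"yaw":0},{"x":0,"y":0,"z":0,"yaw":0}]'
python3 go.py .6345 -.0387 .073
python3 -m inch '[{"x":-0.1,"y":0,"z":0.15,"yaw":0},{"x":0,"y":0,"z":0.15,"yaw":0},{"x":0,"y":0,"z":0,"yaw":0}]'
python3 go.py .6345 -.0387 .073
```

```text
time_s: 19.93
tcp_pos: [0.635, -0.0394, 0.0888]
eef_rot: [-177.6, -6.0, 1.0]
contact_force: [-1.4, -0.1, -2.2]
gripper_width: 0.0535
t 19.93 pos [ 0.635  -0.0394  0.0888] rot [-177.6   -6.     1. ] w 0.0535 F [-1.4 -0.1 -2.2] j [ 13.  21. -19.  -2. -43.  79.]
need tool xyz in units [-0.09 -0.    0.63]
time_s: 20.18
tcp_pos: [0.6351, -0.0394, 0.0856]
eef_rot: [-177.6, -6.3, 1.0]
contact_force: [-0.9, 0.3, -0.8]
gripper_width: 0.0541
t 20.18 pos [ 0.6351 -0.0394  0.0856] rot [-177.6   -6.3    1. ] w 0.0541 F [-0.9  0.3 -0.8] j [ 13.  21. -20.  -1. -42.  79.]
need tool xyz in units [-0.08 -0.01  0.5 ]
```

```bash

python3 -m inch '[{"x":-0.1,"y":0,"z":0.25,"yaw":0},{"x":0,"y":0,"z":0.15,"yaw":0},{"x":0,"y":0,"z":0,"yaw":0}]'
python3 go.py .6345 -.0387 .073
python3 -m inch '[{"x":-0.1,"y":0,"z":0.15,"yaw":0},{"x":0,"y":0,"z":0.1,"yaw":0},{"x":0,"y":0,"z":0,"yaw":0}]'
python3 go.py .6345 -.0387 .073
```

```text
time_s: 20.43
tcp_pos: [0.6349, -0.0389, 0.0776]
eef_rot: [-177.6, -6.5, 1.0]
contact_force: [-0.3, 0.3, -2.3]
gripper_width: 0.054
t 20.43 pos [ 0.6349 -0.0389  0.0776] rot [-177.6   -6.5    1. ] w 0.054 F [-0.3  0.3 -2.3] j [ 13.  22. -20.  -1. -41.  79.]
need tool xyz in units [-0.04  0.    0.18]
time_s: 20.68
tcp_pos: [0.6348, -0.0385, 0.073]
eef_rot: [-177.6, -6.8, 1.1]
contact_force: [0.3, -0.6, -1.9]
gripper_width: 0.054
t 20.68 pos [ 0.6348 -0.0385  0.073 ] rot [-177.6   -6.8    1.1] w 0.054 F [ 0.3 -0.6 -1.9] j [ 14.  22. -21.  -1. -40.  79.]
need tool xyz in units [-0.01  0.01 -0.  ]
```

```bash

python3 -m inch '[{"x":-0.04,"y":0,"z":0.1,"yaw":0},{"x":0,"y":0,"z":0.0,"yaw":0}]'
python3 go.py .6345 -.0387 .073
python3 -m inch '[{"x":-0.04,"y":0,"z":0.08,"yaw":0},{"x":0,"y":0,"z":0,"yaw":0}]'
python3 go.py .6345 -.0387 .073
```

```text
time_s: 20.85
tcp_pos: [0.6359, -0.0382, 0.0733]
eef_rot: [-177.6, -7.0, 1.1]
contact_force: [0.4, -0.2, -1.8]
gripper_width: 0.0535
t 20.85 pos [ 0.6359 -0.0382  0.0733] rot [-177.6   -7.     1.1] w 0.0535 F [ 0.4 -0.2 -1.8] j [ 14.  22. -21.  -1. -40.  79.]
need tool xyz in units [-0.06  0.02  0.  ]
time_s: 21.02
tcp_pos: [0.6367, -0.0378, 0.073]
eef_rot: [-177.6, -7.3, 1.2]
contact_force: [-0.5, 0.2, -2.4]
gripper_width: 0.0535
t 21.02 pos [ 0.6367 -0.0378  0.073 ] rot [-177.6   -7.3    1.2] w 0.0535 F [-0.5  0.2 -2.4] j [ 14.  22. -21.  -1. -39.  79.]
need tool xyz in units [-0.09  0.03 -0.01]
```

```bash

python3 -m inch '[{"x":-0.12,"y":0.03,"z":0.13,"yaw":0},{"x":0,"y":0,"z":0.08,"yaw":0}]'
python3 go.py .6345 -.0387 .073
python3 - <<'E'
from h import *
a,_=r.capture("scene");cv2.imwrite("pics/s6.png",cv2.resize(a[240:350,250:400,::-1],None,fx=5,fy=5,interpolation=cv2.INTER_CUBIC))
E
```

```text
time_s: 21.18
tcp_pos: [0.6385, -0.0377, 0.0725]
eef_rot: [-177.6, -7.8, 1.3]
contact_force: [-10.8, -2.9, 20.7]
gripper_width: 0.0536
t 21.18 pos [ 0.6385 -0.0377  0.0725] rot [-177.6   -7.8    1.3] w 0.0536 F [-10.8  -2.9  20.7] j [ 14.  22. -21.  -1. -39.  79.]
need tool xyz in units [-0.16  0.04 -0.04]
```

View pics/s6.png

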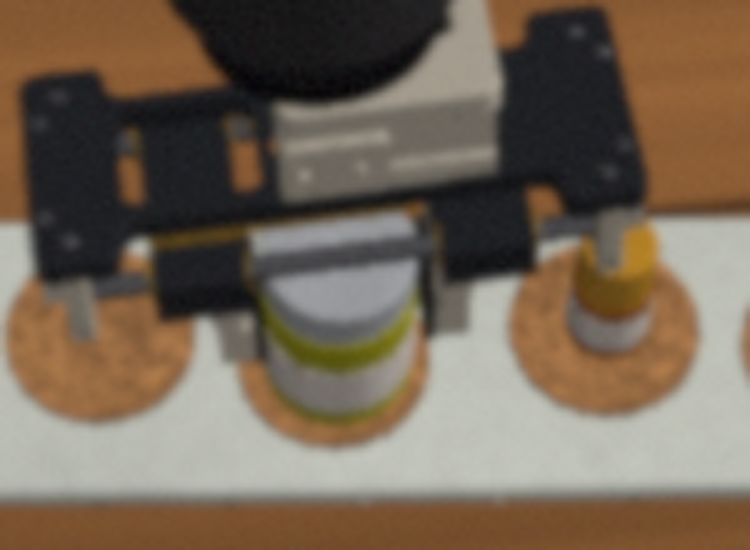

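Contact is confirmed at about 20 N. The jar's front edge (340,420) sits about 20 px inside the mat's front rim (335,440), close to the 17 px expected when centred. I'm releasing it.

```bash

python3 -m inch '[{"x":0,"y":0,"z":-0.04,"yaw":0},{"x":0,"y":0,"z":0,"yaw":0},{"x":0,"y":0,"z":0,"yaw":0},{"x":0,"y":0,"z":0,"yaw":0}]' 0.6
python3 go.py .6345 -.0387 .12
python3 -m inch '[{"x":0,"y":0,"z":-0.5,"yaw":0},{"x":0,"y":0,"z":-0.8,"yaw":0},{"x":0,"y":0,"z":-1,"yaw":0},{"x":0,"y":0,"z":-1,"yaw":0},{"x":0,"y":0,"z":-1,"yaw":0}]'
python3 -m inch '[{"x":0,"y":0,"z":-1,"yaw":0},{"x":-0.4,"y":0,"z":-0.5,"yaw":0},{"x":-0.9,"y":0.2,"z":0,"yaw":0},{"x":-0.9,"y":0.2,"z":0,"yaw":0},{"x":-0.9,"y":0.2,"z":0,"yaw":0}]'
python3 go.py .4305 -.098 .2
```

```text
time_s: 21.57
tcp_pos: [0.6381, -0.0378, 0.0735]
eef_rot: [-177.6, -7.8, 1.3]
contact_force: [0.2, 0.1, 0.6]
gripper_width: 0.0693
t 21.57 pos [ 0.6381 -0.0378  0.0735] rot [-177.6   -7.8    1.3] w 0.0693 F [0.2 0.1 0.6] j [ 14.  22. -21.  -1. -39.  79.]
need tool xyz in units [ 0.11 -0.05 -1.86]
time_s: 21.98
tcp_pos: [0.6188, -0.0434, 0.1769]
eef_rot: [-177.7, -6.9, 1.3]
contact_force: [1.3, -0.1, -0.3]
gripper_width: 0.0703
time_s: 22.4
tcp_pos: [0.5411, -0.0619, 0.216]
eef_rot: [-177.7, -7.7, 1.4]
contact_force: [-0.8, -0.6, 0.8]
gripper_width: 0.0699
t 22.4 pos [ 0.5411 -0.0619  0.216 ] rot [-177.7   -7.7    1.4] w 0.0699 F [-0.8 -0.6  0.8] j [ 14.   5. -23.  -1. -54.  78.]
need tool xyz in units [-4.5   1.34 -0.02]
```

```bash

python3 -m inch '[{"x":-0.9,"y":0.3,"z":0,"yaw":0},{"x":-0.9,"y":0.3,"z":0,"yaw":0},{"x":-0.9,"y":0.3,"z":0,"yaw":0},{"x":-0.9,"y":0.3,"z":0,"yaw":0},{"x":0,"y":0,"z":0,"yaw":0}]'
python3 go.py .4305 -.098 .15
python3 - <<'E'
from h import *
p,d=r.capture("scene");P=cloud("scene",d)
for k,z,s in(("tin",.052,(.642,.143)),("roll",.076,(.6255,.06)),("jar",.1,(.63,-.0387)),("lot",.11,(.4305,-.098))):
    q,n=topc("scene",P,s,z,.045);print(k,q,n,plane("scene",q,z)[0].round(4) if n else"")
cv2.imwrite("pics/s7.png",cv2.resize(p[100:340,180:480,::-1],None,fx=2.5,fy=2.5))
E
```

```text
time_s: 22.82
tcp_pos: [0.444, -0.0961, 0.2045]
eef_rot: [-177.7, -7.8, 1.4]
contact_force: [-0.9, 0.1, -0.9]
gripper_width: 0.0704
t 22.82 pos [ 0.444  -0.0961  0.2045] rot [-177.7   -7.8    1.4] w 0.0704 F [-0.9  0.1 -0.9] j [ 12.  -4. -33.  -1. -52.  80.]
need tool xyz in units [-0.83  0.15  2.08]
tin [419.18240356 299.5930481 ] 717 [0.6421 0.14   0.052 ]
roll [373.43338013 289.43447876] 204 [0.6267 0.0586 0.076 ]
jar [317.52963257 290.67196655] 725 [ 0.6326 -0.0392  0.1   ]
lot [273.53662109 194.86332703] 177 [ 0.4317 -0.0994  0.11  ]
```

View pics/s7.png

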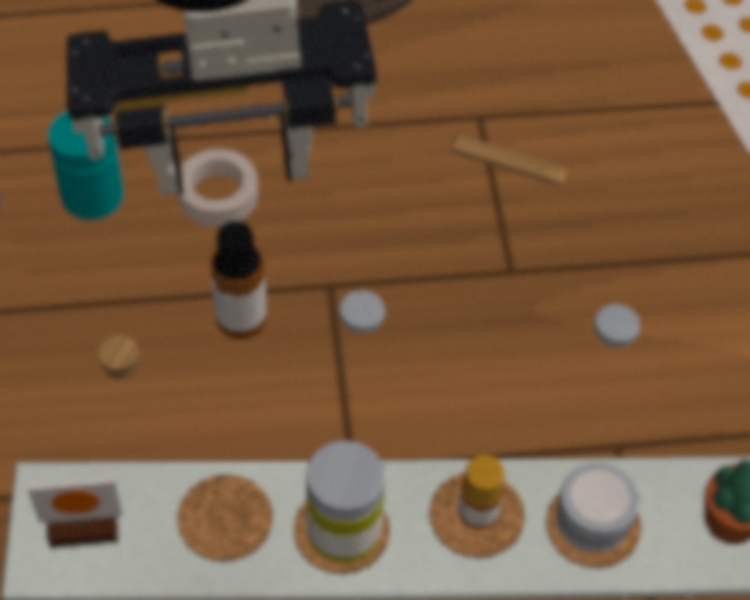

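The scene crop shows the three placed products upright and centred within 4 mm (measured), and the lotion bottle at crop (238,280) ready between the fingers at (168,170) and (300,155). On to the lotion.

```bash

python3 -m inch '[{"x":-0.8,"y":0.15,"z":0.6,"yaw":0},{"x":-0.2,"y":0,"z":0.7,"yaw":0},{"x":-0.15,"y":0,"z":0.7,"yaw":0},{"x":0,"y":0,"z":0,"yaw":0}]'
python3 go.py .4305 -.098 .063
python3 -m inch '[{"x":-0.3,"y":0,"z":0.6,"yaw":0},{"x":-0.25,"y":0,"z":0.6,"yaw":0},{"x":0,"y":0,"z":0,"yaw":0}]'
python3 go.py .4305 -.098 .063
```

```text
time_s: 23.2
tcp_pos: [0.4272, -0.0978, 0.1544]
eef_rot: [-177.7, -8.4, 1.4]
contact_force: [-1.1, -0.1, -0.5]
gripper_width: 0.0699
t 23.2 pos [ 0.4272 -0.0978  0.1544] rot [-177.7   -8.4    1.4] w 0.0699 F [-1.1 -0.1 -0.5] j [ 12.  -3. -40.  -1. -44.  80.]
need tool xyz in units [-0.4   0.16  3.63]
time_s: 23.45
tcp_pos: [0.4212, -0.0963, 0.1249]
eef_rot: [-177.7, -8.5, 1.5]
contact_force: [-1.1, 0.2, -0.0]
gripper_width: 0.0699
t 23.45 pos [ 0.4212 -0.0963  0.1249] rot [-177.7   -8.5    1.5] w 0.0699 F [-1.1  0.2 -0. ] j [ 13.  -1. -43.  -1. -39.  79.]
need tool xyz in units [-0.    0.18  2.5 ]
```

```bash

python3 -m inch '[{"x":0,"y":0.15,"z":0.7,"yaw":0},{"x":0,"y":0,"z":0.7,"yaw":0},{"x":0,"y":0,"z":0.3,"yaw":0}]'
python3 go.py .4305 -.098 .063
python3 -m inch '[{"x":-0.2,"y":0.1,"z":0.4,"yaw":0},{"x":0,"y":0,"z":0.3,"yaw":0}]'
python3 go.py .4305 -.098 .063
```

```text
time_s: 23.7
tcp_pos: [0.4335, -0.0974, 0.0872]
eef_rot: [-177.7, -9.0, 1.6]
contact_force: [-0.3, 0.4, 0.7]
gripper_width: 0.0703
t 23.7 pos [ 0.4335 -0.0974  0.0872] rot [-177.7   -9.     1.6] w 0.0703 F [-0.3  0.4  0.7] j [ 12.   4. -45.  -1. -32.  80.]
need tool xyz in units [-0.27  0.06  0.94]
time_s: 23.87
tcp_pos: [0.4343, -0.0989, 0.0704]
eef_rot: [-177.7, -9.1, 1.7]
contact_force: [-0.5, -1.0, -0.3]
gripper_width: 0.0701
t 23.87 pos [ 0.4343 -0.0989  0.0704] rot [-177.7   -9.1    1.7] w 0.0701 F [-0.5 -1.  -0.3] j [ 12.   6. -46.  -1. -29.  81.]
need tool xyz in units [-0.2  -0.03  0.27]
```

```bash

python3 -m inch '[{"x":-0.25,"y":-0.03,"z":0.35,"yaw":0},{"x":-0.1,"y":0,"z":0.15,"yaw":0},{"x":0,"y":0,"z":0.05,"yaw":0}]'
python3 go.py .4305 -.098 .063
python3 -m inch '[{"x":-0.1,"y":0,"z":0.08,"yaw":0},{"x":0,"y":0,"z":0.05,"yaw":0},{"x":0,"y":0,"z":0,"yaw":0},{"x":0,"y":0,"z":0,"yaw":0},{"x":0,"y":0,"z":0,"yaw":0}]' -1 20
python3 -m inch '[{"x":0,"y":0,"z":0,"yaw":0},{"x":0,"y":0,"z":0,"yaw":0},{"x":0,"y":0,"z":0,"yaw":0}]'
python3 go.py .4305 -.098 .063
```

```text
time_s: 24.12
tcp_pos: [0.4311, -0.0972, 0.0564]
eef_rot: [-177.8, -9.2, 1.8]
contact_force: [-0.2, 0.5, -0.9]
gripper_width: 0.0701
t 24.12 pos [ 0.4311 -0.0972  0.0564] rot [-177.8   -9.2    1.8] w 0.0701 F [-0.2  0.5 -0.9] j [ 13.   7. -47.  -1. -26.  80.]
need tool xyz in units [ 0.02  0.02 -0.27]
time_s: 24.53
tcp_pos: [0.4317, -0.0966, 0.0548]
eef_rot: [-177.8, -9.4, 1.9]
contact_force: [-0.7, -2.2, 1.9]
gripper_width: 0.0425
time_s: 24.78
tcp_pos: [0.4319, -0.0968, 0.0554]
eef_rot: [-177.8, -9.4, 1.9]
contact_force: [0.2, 0.9, -1.4]
gripper_width: 0.0397
t 24.78 pos [ 0.4319 -0.0968  0.0554] rot [-177.8   -9.4    1.9] w 0.0397 F [ 0.2  0.9 -1.4] j [ 13.   7. -48.  -1. -26.  80.]
need tool xyz in units [-0.01  0.04 -0.31]
```

```bash

python3 -m inch '[{"x":0,"y":0,"z":-0.3,"yaw":0},{"x":0,"y":0,"z":-0.6,"yaw":0},{"x":0.1,"y":0,"z":-0.9,"yaw":0},{"x":0.1,"y":0,"z":-1,"yaw":0},{"x":0.1,"y":0,"z":-1,"yaw":0}]'
python3 go.py .6125 -.1215 .16
python3 -m inch '[{"x":0.4,"y":0,"z":-0.3,"yaw":0},{"x":0.8,"y":0.1,"z":0,"yaw":-1},{"x":0.9,"y":0.2,"z":0.1,"yaw":-1},{"x":0.9,"y":0.3,"z":0.1,"yaw":-1},{"x":0.9,"y":0.3,"z":0.1,"yaw":0}]'
python3 go.py .6125 -.1215 .16
```

```text
time_s: 25.2
tcp_pos: [0.4184, -0.1014, 0.1493]
eef_rot: [-177.9, -8.6, 1.8]
contact_force: [1.3, -0.7, -1.3]
gripper_width: 0.0401
t 25.2 pos [ 0.4184 -0.1014  0.1493] rot [-177.9   -8.6    1.8] w 0.0401 F [ 1.3 -0.7 -1.3] j [ 12.  -3. -41.  -1. -43.  80.]
need tool xyz in units [7.71 1.07 0.69]
time_s: 25.62
tcp_pos: [0.5178, -0.1112, 0.1757]
eef_rot: [-179.8, -9.6, 14.6]
contact_force: [-0.4, -0.2, -1.0]
gripper_width: 0.04
t 25.62 pos [ 0.5178 -0.1112  0.1757] rot [-179.8   -9.6   14.6] w 0.04 F [-0.4 -0.2 -1. ] j [  8.   5. -28.  -2. -47.  98.]
need tool xyz in units [3.41 1.36 1.21]
```

```bash

python3 -m inch '[{"x":0.8,"y":0.3,"z":0.15,"yaw":0},{"x":0.8,"y":0.3,"z":0.15,"yaw":0},{"x":0.8,"y":0.3,"z":0.2,"yaw":0},{"x":0.5,"y":0.2,"z":0.3,"yaw":0},{"x":0,"y":0,"z":0,"yaw":0}]'
python3 go.py .6125 -.1215 .10
python3 -m inch '[{"x":0,"y":0,"z":0.7,"yaw":0},{"x":0,"y":0,"z":0.7,"yaw":0},{"x":0,"y":0,"z":0,"yaw":0}]'
python3 go.py .6125 -.1215 .10
```

```text
time_s: 26.03
tcp_pos: [0.6035, -0.1198, 0.1702]
eef_rot: [-179.8, -9.7, 14.6]
contact_force: [-0.7, 0.3, -0.9]
gripper_width: 0.04
t 26.03 pos [ 0.6035 -0.1198  0.1702] rot [-179.8   -9.7   14.6] w 0.04 F [-0.7  0.3 -0.9] j [  6.  13. -19.  -2. -48. 100.]
need tool xyz in units [-0.14  0.17  2.82]
time_s: 26.28
tcp_pos: [0.6093, -0.1183, 0.136]
eef_rot: [-179.8, -9.7, 14.6]
contact_force: [-1.0, 0.1, -0.6]
gripper_width: 0.0404
t 26.28 pos [ 0.6093 -0.1183  0.136 ] rot [-179.8   -9.7   14.6] w 0.0404 F [-1.   0.1 -0.6] j [  6.  16. -20.  -2. -44. 100.]
need tool xyz in units [-0.15  0.16  1.43]
```

```bash

python3 -m inch '[{"x":-0.15,"y":0.16,"z":0.7,"yaw":0},{"x":-0.1,"y":0,"z":0.7,"yaw":0},{"x":0,"y":0,"z":0,"yaw":0}]'
python3 go.py .6125 -.1215 .08
python3 -m inch '[{"x":-0.15,"y":0.05,"z":0.3,"yaw":0},{"x":-0.1,"y":0,"z":0.2,"yaw":0},{"x":0,"y":0,"z":0,"yaw":0}]'
python3 go.py .6125 -.1215 .0715
python3 - <<'E'
from h import *
a,_=r.capture("scene");cv2.imwrite("pics/s8.png",cv2.resize(a[210:350,190:380,::-1],None,fx=4,fy=4,interpolation=cv2.INTER_CUBIC))
E
```

```text
time_s: 26.53
tcp_pos: [0.609, -0.1221, 0.1022]
eef_rot: [-179.8, -9.7, 14.6]
contact_force: [-0.9, 0.2, -0.9]
gripper_width: 0.0395
t 26.53 pos [ 0.609  -0.1221  0.1022] rot [-179.8   -9.7   14.6] w 0.0395 F [-0.9  0.2 -0.9] j [  6.  18. -22.  -3. -40. 101.]
need tool xyz in units [-0.01  0.01  0.9 ]
time_s: 26.78
tcp_pos: [0.6051, -0.1245, 0.0911]
eef_rot: [-179.8, -9.8, 14.7]
contact_force: [0.3, 0.7, -0.8]
gripper_width: 0.04
t 26.78 pos [ 0.6051 -0.1245  0.0911] rot [-179.8   -9.8   14.7] w 0.04 F [ 0.3  0.7 -0.8] j [  5.  18. -23.  -3. -39. 101.]
need tool xyz in units [ 0.18 -0.04  0.83]
```

View pics/s8.png

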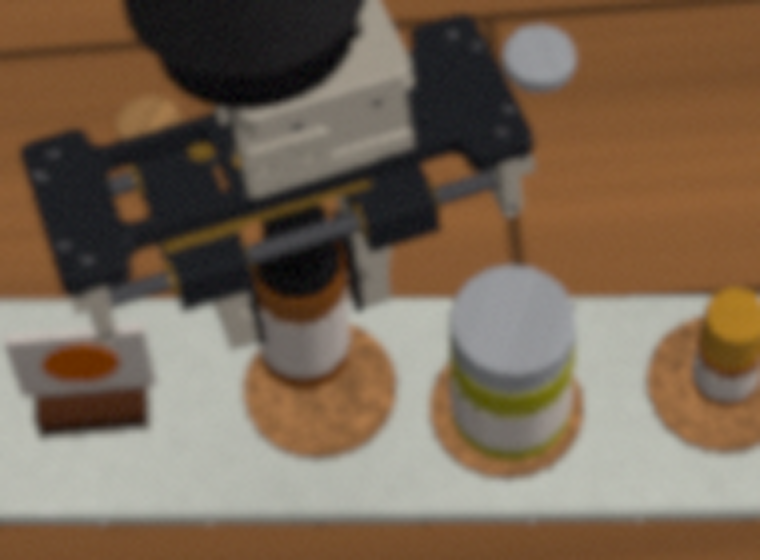

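The crop shows the lotion bottle at (305,310) held upright just above its mat at (320,390), well clear of the jar at (510,360). I'm lowering the last 20 mm.

```bash

python3 -m inch '[{"x":0.1,"y":-0.04,"z":0.3,"yaw":0},{"x":0,"y":0,"z":0.2,"yaw":0},{"x":0,"y":0,"z":0,"yaw":0}]'
python3 go.py .6125 -.1215 .0715
python3 -m inch '[{"x":-0.02,"y":0,"z":0.15,"yaw":0},{"x":0,"y":0,"z":0.1,"yaw":0}]'
python3 go.py .6125 -.1215 .0715
```

```text
time_s: 27.08
tcp_pos: [0.6113, -0.1221, 0.0813]
eef_rot: [-179.9, -10.0, 14.7]
contact_force: [-0.3, 0.6, -1.5]
gripper_width: 0.0399
t 27.08 pos [ 0.6113 -0.1221  0.0813] rot [-179.9  -10.    14.7] w 0.0399 F [-0.3  0.6 -1.5] j [  6.  20. -24.  -3. -37. 101.]
need tool xyz in units [-0.01 -0.01  0.4 ]
time_s: 27.25
tcp_pos: [0.6124, -0.1218, 0.0751]
eef_rot: [-179.9, -10.1, 14.7]
contact_force: [-0.3, 0.4, -1.9]
gripper_width: 0.0399
t 27.25 pos [ 0.6124 -0.1218  0.0751] rot [-179.9  -10.1   14.7] w 0.0399 F [-0.3  0.4 -1.9] j [  6.  20. -24.  -3. -36. 101.]
need tool xyz in units [-0.02 -0.01  0.14]
```

```bash

python3 -m inch '[{"x":-0.06,"y":0,"z":0.1,"yaw":0},{"x":-0.03,"y":0,"z":0.06,"yaw":0}]'
python3 go.py .6125 -.1215 .0715
python3 -m inch '[{"x":-0.06,"y":0,"z":0.1,"yaw":0}]'
python3 go.py .6125 -.1215 .0715
```

```text
time_s: 27.42
tcp_pos: [0.6122, -0.1223, 0.071]
eef_rot: [-180.0, -10.2, 14.8]
contact_force: [-0.5, -2.5, 7.7]
gripper_width: 0.0398
t 27.42 pos [ 0.6122 -0.1223  0.071 ] rot [-180.   -10.2   14.8] w 0.0398 F [-0.5 -2.5  7.7] j [  6.  20. -24.  -3. -36. 101.]
need tool xyz in units [ 0.02 -0.03 -0.02]
time_s: 27.5
tcp_pos: [0.6129, -0.1232, 0.0702]
eef_rot: [179.9, -10.3, 14.9]
contact_force: [-8.1, 0.8, 29.7]
gripper_width: 0.0396
t 27.5 pos [ 0.6129 -0.1232  0.0702] rot [179.9 -10.3  14.9] w 0.0396 F [-8.1  0.8 29.7] j [  6.  20. -24.  -3. -35. 101.]
need tool xyz in units [ 0.01 -0.07 -0.05]
```

```bash

python3 -m inch '[{"x":0,"y":0,"z":-0.08,"yaw":0},{"x":0,"y":0,"z":0,"yaw":0}]'
python3 go.py .6125 -.1215 .0715
python3 -m inch '[{"x":0,"y":0,"z":0,"yaw":0},{"x":0,"y":0,"z":0,"yaw":0},{"x":0,"y":0,"z":0,"yaw":0},{"x":0,"y":0,"z":0,"yaw":0}]' 0.18
python3 go.py .6125 -.1215 .0715
python3 - <<'E'
from h import *
a,_=r.capture("scene");cv2.imwrite("pics/s9.png",cv2.resize(a[210:350,190:380,::-1],None,fx=4,fy=4,interpolation=cv2.INTER_CUBIC))
E
```

```text
time_s: 27.67
tcp_pos: [0.6131, -0.1236, 0.0731]
eef_rot: [179.8, -10.4, 14.9]
contact_force: [-0.2, -0.3, -1.2]
gripper_width: 0.0396
t 27.67 pos [ 0.6131 -0.1236  0.0731] rot [179.8 -10.4  14.9] w 0.0396 F [-0.2 -0.3 -1.2] j [  6.  20. -24.  -3. -35. 101.]
need tool xyz in units [-0.01 -0.09  0.06]
time_s: 28.0
tcp_pos: [0.6129, -0.1235, 0.0728]
eef_rot: [179.9, -10.4, 14.9]
contact_force: [-0.9, 0.6, -0.2]
gripper_width: 0.0513
t 28.0 pos [ 0.6129 -0.1235  0.0728] rot [179.9 -10.4  14.9] w 0.0513 F [-0.9  0.6 -0.2] j [  6.  20. -24.  -3. -35. 101.]
need tool xyz in units [-0.01 -0.08  0.05]
```

View pics/s9.png

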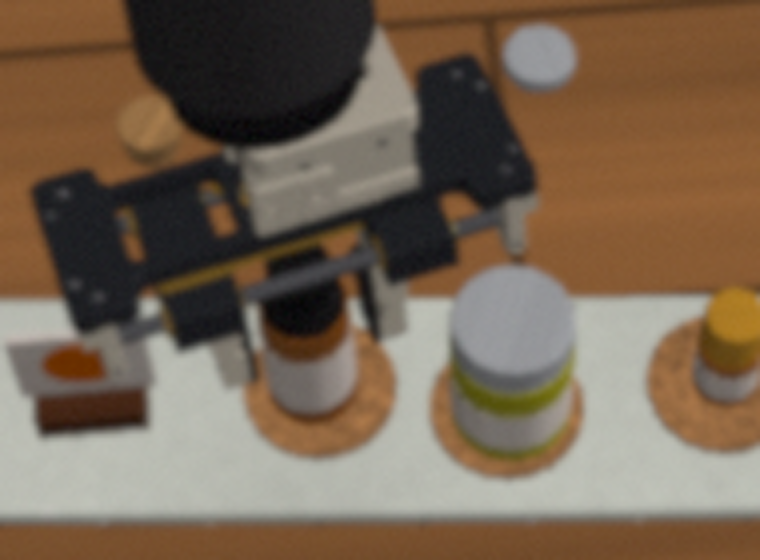

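The bottle is released and standing upright at (310,340) on its mat. I'm retreating upwards.

```bash

python3 -m inch '[{"x":0,"y":0,"z":-0.3,"yaw":0},{"x":0.1,"y":0,"z":-0.6,"yaw":0},{"x":0.15,"y":0,"z":-0.9,"yaw":0},{"x":0.15,"y":0,"z":-1,"yaw":0},{"x":0.1,"y":0,"z":-1,"yaw":0}]'
python3 -m inch '[{"x":0,"y":0,"z":-1,"yaw":0},{"x":-0.8,"y":0,"z":-0.5,"yaw":0},{"x":-1,"y":0,"z":0,"yaw":0},{"x":-1,"y":0,"z":0,"yaw":0},{"x":-1,"y":0,"z":0,"yaw":0}]'
python3 -m inch '[{"x":-1,"y":0,"z":0,"yaw":0},{"x":-1,"y":0,"z":0,"yaw":0},{"x":0,"y":0,"z":0,"yaw":0},{"x":0,"y":0,"z":0,"yaw":0},{"x":0,"y":0,"z":0,"yaw":0}]'
python3 - <<'E'
from h import *
p,d=r.capture("scene");t,dt=r.capture("top")
C={"scene":cloud("scene",d),"top":cloud("top",dt)}
M={"tin":(.052,(.6419,.1431),(.6428,.1415),(.6417,.144)),"roll":(.076,(.6253,.0601),(.6264,.0584),(.625,.0612)),"jar":(.1,(.6284,-.0387),(.629,-.04),(.6281,-.0375)),"lot":(.126,(.6108,-.1216),(.6114,-.1228),(.6106,-.1202))}
for k,(z,s,ms,mt) in M.items():
    for n,m in(("scene",ms),("top",mt)):
        q,c=topc(n,C[n],s,z,.045)
        print(k,n,c,((plane(n,q,z)[0,:2]-m)*1000).round(1) if c else"")
cv2.imwrite("pics/t10.png",cv2.resize(t[100:320,140:540,::-1],None,fx=2,fy=2))
cv2.imwrite("pics/s10.png",p[100:400,100:560,::-1])
E
```

```text
time_s: 28.47
tcp_pos: [0.6037, -0.1246, 0.1658]
eef_rot: [-180.0, -9.7, 14.8]
contact_force: [0.6, 0.7, -0.9]
gripper_width: 0.0516
time_s: 28.88
tcp_pos: [0.5112, -0.1505, 0.1985]
eef_rot: [179.7, -10.5, 15.0]
contact_force: [-0.2, 0.8, 0.1]
gripper_width: 0.0516
time_s: 29.3
tcp_pos: [0.4563, -0.1645, 0.1916]
eef_rot: [179.7, -10.7, 15.0]
contact_force: [0.2, 0.2, 1.2]
gripper_width: 0.0522
tin scene 714 [-0.5 -1.4]
tin top 813 [-3.3 -1. ]
roll scene 202 [0.4 0.1]
roll top 212 [-1.5  0.1]
jar scene 724 [3.4 0.9]
jar top 823 [1.1 1.5]
lot scene 226 [ 1.  -3.3]
lot top 255 [-0.6 -2.8]
```

View pics/s10.png

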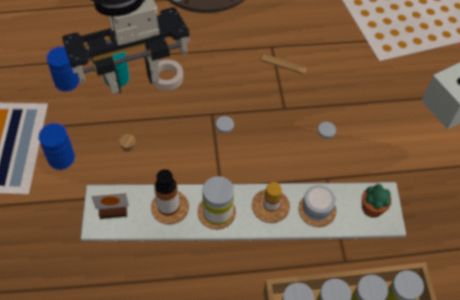

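All four stand upright within about 3.5 mm of their mat centres, in the order card, lotion, jar, roll-on, tin, plant. The arm is clear, so I'm handing in.

```bash
python3 -c "
from plant import r
print(r.close_job())"
```

```text
the job is handed in; nothing more can be done
None
```

The four products stand on the cork mats in height order: lotion bottle next to the card stand, then balm jar, roll-on bottle and tin next to the plant. I handed the job in at about 29.4 s.

- **Position:** measured against the mat centres in both camera views, each product is about 3.5 mm or less off the middle. The jar is worst in the scene view (3.4 mm in x), and the tin in the top view (3.3 mm in x). The two views differ by 2 to 3 mm from each other, which fits the calibration tolerance.
- **Upright and clear:** the last picture shows all four upright, with the arm back over the table and touching nothing.
- **Tool tilt:** the tool drifted to about 10° of tilt over the job, because small moves built on the measured pose. The products stayed upright, as each was carried with little tilt change after it was gripped.
- **Set-down:** I pressed the jar and lotion down with readings of about 20 N and 30 N before releasing them. The lotion was then lifted by about 1.5 mm and may have dropped that far on release. The tin and roll-on were released on height alone, as the force reading showed no clear contact.

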